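# Close down the microscope bench

### The arm

A 7-joint arm with a two-finger parallel gripper is mounted at the origin on the work surface. World frame = base frame: x ahead of the robot, y to its left, z up, the work surface at z = 0. Lengths are in m, angles in rad, forces in N, time in s.
With the tool pointing down it reaches from about 0.35 to 0.9 m from the base axis. Payload 8.1 kg.
Tool frame: the origin (TCP) lies on the centre line of the jaws, within the pads' length; the fingertips stand 11 mm ahead of it and the grasp point (between the pads) lies 8 mm behind it (arm.nose_length is the distance from the TCP to the fingertips, in m); z points along the fingers, y is the line along which they close (so a half turn about z gives the same grasp; the last joint's range is limited). The gripper opens to 92 mm and grips with 3 to 60 N. Pads are 19 mm wide; open, the fingers measure 130 mm over their backs; the gripper's body (75 mm by 190 mm) begins 47 mm behind the grasp point.
Start: joints at [-1.312, 0.434, 0.025, 1.573, -0.012, 1.134, -0.075], TCP at [0.221, 0.585, 0.238] pointing down, gripper open.
Joint ranges: [-2.62, 2.62], [-0.44, 2.09], [-1.27, 1.32], [0.08, 2.57], [-1.32, 4.46], [0.12, 2], [-2.74, 2.74]. Speed limits (rad/s): [2.22, 2.22, 3.01, 3.01, 3.14, 3.14, 3.14].

### API

Orientations are given as a rotation vector (axis times angle).
In Python, from cell import arm gives the robot as it stands.
- The arm moves only by the tool jog_arm, never from a script. Its argument "moves" is a list of rows, each a list of 4 numbers: the shift along the tool's x, y, z in m, then the turn about the tool's z in rad. In form: [[tx, ty, tz, spin], ...]. A call has 1 to 20 rows; each row is the pose to reach, as a shift and turn from the pose commanded when the call began, along the tool's axes at that moment; what a row does not reach only later rows make up. A row lasts 1/8 s, in which the tool goes at most 62.5 mm and 10.7 degrees, less where a joint would pass 70% of its speed; a pose out of reach is approached as far as the arm can. A call with a gripper value outside its range is refused whole. "hand" is the finger opening in m, from 0 to 0.0918, set as the call begins (left out, the last holds). The fingers move at their own pace and stop on an object; "newtons" is the grip in N (left out, the last holds). Time passes only in rows, so rows that repeat a pose let the fingers close. It gives the time, the measured TCP pose, the force, the opening and the grip force at its end, in the units of the state.
- arm.observe(): the state, without advancing time (a new reading comes with each control period).
- arm.get_image(name): name is "scene" or "top"; returns a dict with "color" (420x560x3 uint8, red, green, blue), "z_map" (420x560 float32, m along the optical axis (not along the pixel's ray), 0 where there is no reading), "fx", "fy", "cx", "cy" (pixels), "rvec" (rotation vector, rad) and "tvec" (3), from world to camera coordinates, as OpenCV has them. Camera axes: x right, y down, z forward; pixel columns grow to the right and rows downward; lengths in m; the calibration is good to about 2 mm. A picture is of the moment at which its call begins.
- arm.sign_off(): hands the job in; it is judged then, once.
The state is a dict: "clock": time; "joints": joint angles; "dq": joint speeds; "joint_efforts": joint torques, N m; "position": TCP position; "ee_rot": TCP orientation; "force": force on the tool from outside, world axes, zero at the start; "ft_torque": the same for the moment, N m; "width": opening from 0.0 (shut) to 1.0 (fully open); "gripper_force": force on a finger pad.
Only numpy, scipy, OpenCV 4.12 (cv2) and the standard library are available. Lean on these libraries where they do the work, as an engineer would, in place of code of your own. Each camera call takes 0.05 s, during which the arm holds its last target. There are 200 camera calls.

### The job

Close down the microscope bench: first swing the lamp dimmer's lever back to the white cool-down pointer and let go of it there. While the lamp cools with the lever left at the pointer, lift every amber jar off the free-spinning turntable and leave it standing upright in the aluminium tray, and stand every white slide box upright on one of its thin edges on the dark filing mat. Only when all of that is done, swing the lever fully home to off; do not push the other bench things about.

Things in the scene. Friction and masses are not known exactly. Their poses are not given: they have to be found in the camera images.
- lever (a joint): angle of the dimmer lever in rad: 0 = off, the end stop leaning fully towards the dimmer's -x side (37 deg off vertical); grows as it swings to the dimmer's +x, 0.65 = upright, 1.3 = full brightness (stop). A friction hinge (about 1.2 N at the knob) that stays where it is left
- pointer (a joint): angle of the white cool-down pointer in rad, on the same hinge line and the same scale as the lever: the lever is at the cool-down pointer when both values agree. It is only a mark and is not to be moved
- lever_knob (a point): middle of the lever's black grip, a cylinder 24 mm thick and 30 mm long, lying along the hinge line (the dimmer's y); 100 mm from the hinge. z points along the lever, away from the hinge
- pointer_tab (a point): tab of the pointer, a slim white finger on the +y face of a dark round quadrant plate (55 mm radius about the hinge line, 36 to 42 mm to the +y side of the lever); the tab lies over the plate's rim, 57.5 mm from the hinge. z points along the pointer, away from the hinge
- dimmer: grey lamp dimmer box fixed to the bench, 170 (x) x 120 (y) x 75 (z) mm, origin under its middle; its hinge line runs along its y at x = 0, z = 60 mm, with the lever at y = 0. May stand at the left or the right end of the bench
- turntable: small round turntable on a black foot, fixed to the bench; its aluminium disc has radius 85 mm, a flat top 42 mm above the bench, no rim, and spins freely at a touch. Origin under its middle. May stand at the left or the right end of the bench
- tray: shallow open aluminium tray fixed to the bench, outside 120 (x) x 210 (y) x 22 (z) mm, walls and floor 5 mm thick; origin under its middle
- mat: dark rubber filing mat fixed to the bench, 120 (x) x 290 (y) x 3 (z) mm; origin under its middle
- jar1: square amber glass jar with a white round screw cap: body 34 x 34 mm and 44 mm high, cap 27 mm wide on top of it, 58 mm in all, 0.06 to 0.13 kg; origin at the middle of its underside, z towards the cap. Starts upright on the turntable; None if absent in this run (two or three of the three jars are there)
- jar2: square amber glass jar with a white round screw cap: body 34 x 34 mm and 44 mm high, cap 27 mm wide on top of it, 58 mm in all, 0.06 to 0.13 kg; origin at the middle of its underside, z towards the cap. Starts upright on the turntable; None if absent in this run (two or three of the three jars are there)
- jar3: square amber glass jar with a white round screw cap: body 34 x 34 mm and 44 mm high, cap 27 mm wide on top of it, 58 mm in all, 0.06 to 0.13 kg; origin at the middle of its underside, z towards the cap. Starts upright on the turntable; None if absent in this run (two or three of the three jars are there)
- box1: flat white plastic slide box, closed: 86 (x) x 62 (y) x 30 (z) mm, 0.09 to 0.18 kg, does not open; origin at the middle of its 86 x 62 underside, z is the normal of the large faces. Starts lying flat on the bench; None if absent in this run (two or three of the three boxes are there)
- box1_mid (a point): middle of box1, 15 mm above its origin along its z; axes as the box
- box2: flat white plastic slide box, closed: 86 (x) x 62 (y) x 30 (z) mm, 0.09 to 0.18 kg, does not open; origin at the middle of its 86 x 62 underside, z is the normal of the large faces. Starts lying flat on the bench; None if absent in this run (two or three of the three boxes are there)
- box2_mid (a point): middle of box2, 15 mm above its origin along its z; axes as the box
- box3: flat white plastic slide box, closed: 86 (x) x 62 (y) x 30 (z) mm, 0.09 to 0.18 kg, does not open; origin at the middle of its 86 x 62 underside, z is the normal of the large faces. Starts lying flat on the bench; None if absent in this run (two or three of the three boxes are there)
- box3_mid (a point): middle of box3, 15 mm above its origin along its z; axes as the box
- oil: white dropper bottle with a pointed nozzle, 34 mm wide, 85 mm high; not part of the job, leave it alone. Origin under its middle
- stain: round amber bottle with a red cap and a paper label, 44 mm wide, 85 mm high; not part of the job, leave it alone. Origin under its middle
- dish: shallow white round dish, 50 mm wide, 12 mm high; not part of the job, leave it alone. Origin under its middle
- brush: small brush, 150 mm long, lying; not part of the job, leave it alone. Origin under its middle (roughly)
- counter: grey tally counter, 60 x 45 x 38 mm; not part of the job, leave it alone. Origin under its middle
- forceps: steel forceps, 110 mm long, lying; not part of the job, leave it alone. Origin under its middle
Things that resemble listed ones, but are neither listed nor needed, are in the scene too. What is shaped like the tray but brown or green is not meant.

How it is judged:
By the outcome, as a careful person would: the job done as asked, in the order asked, and still so for the second after the job is handed in, with the robot touching nothing.
Of jar1, jar2, jar3 only 2 to 3 are there at a start; the rules pass over those that are not, and their reading is None.
Of box1, box2, box3 only 2 to 3 are there at a start; the rules pass over those that are not, and their reading is None.
At some moment in a run one of box1, box2, box3 may be knocked a few centimetres aside while the robot is not near it.
Once in a run the grip may slacken for a moment while it holds something.
It also fails if it takes over 210 s, if anything falls off the work surface, if the arm or the gripper's body presses on something with over 40 N, if the wrist force passes 120 N, or if a joint passes its speed limit or range.

## Working session

There is one attempt and no reset: what is moved stays moved. The work goes in short steps, Python scripts to look and compute and a tool call to move; the robot and the scene stay as the last step left them, time stands still between calls to the robot, and variables do not carry over. Pictures are saved under pics/ and viewed, at most 14 in all, crops included, and the job is handed in when it is done.

Besides the shell and the picture viewer there is one more tool, called after ">>>" as a command line: name --pt "numbers of a row" for each row, then --argument value for the rest. jog_arm: Moves the arm, as the interface text tells. Its arguments: {"type":"object","properties":{"moves":{"type":"array"},"hand":{"type":"number"},"newtons":{"type":"number"}},"required":["moves"]}

```bash
ls; mkdir -p pics
cat > h.py <<'E'
import numpy as np, cv2
from cell import arm
from scipy.spatial.transform import Rotation as R
def cam(n):
    im=arm.get_image(n); im['R']=R.from_rotvec(np.array(im['rvec'])).as_matrix(); im['t']=np.array(im['tvec']); return im
def save(im,fn,box=None,s=1):
    c=im['color'][:,:,::-1]
    if box: c=c[box[1]:box[3],box[0]:box[2]]
    cv2.imwrite('pics/'+fn,cv2.resize(c,None,fx=s,fy=s,interpolation=cv2.INTER_CUBIC))
def world(im):
    z=im['z_map']; v,u=np.mgrid[:z.shape[0],:z.shape[1]]
    p=np.stack([(u-im['cx'])/im['fx']*z,(v-im['cy'])/im['fy']*z,z],-1)
    w=(p-im['t'])@im['R']; w[z==0]=np.nan; return w
def ray(im,u,v,h):
    d=im['R'].T@np.array([(u-im['cx'])/im['fx'],(v-im['cy'])/im['fy'],1]); o=-im['R'].T@im['t']
    return o+d*(h-o[2])/d[2]
def proj(im,p):
    q=im['R']@np.array(p)+im['t']; return [im['fx']*q[0]/q[2]+im['cx'],im['fy']*q[1]/q[2]+im['cy']]
E
python3 - <<'E'
from h import *
for n in('scene','top'):
    im=cam(n); save(im,n+'0.png',s=1.42); np.savez(n+'0.npz',**im)
    print(n,im['fx'],-im['R'].T@im['t'],im['R'][2])
o=arm.observe(); print(o); print(R.from_rotvec(o['ee_rot']).as_matrix().round(3), arm.nose_length)
E
```

```text
pics
scene 535.2413374525825 [ 0.99172623 -0.7023924   1.12919383] [-0.38487721  0.51573972 -0.76542934]
top 384.25606130713027 [ 0.41048528 -0.01794393  0.9983974 ] [ 0.10035771  0.03537607 -0.99432231]
{'clock': 0.1, 'joints': array([-1.31161614,  0.43517925,  0.02500722,  1.57398707, -0.01162201,
        1.13404715, -0.07511123]), 'dq': array([-0.00066188, -0.00031648,  0.00078235, -0.00259482, -0.00031257,
        0.00122854, -0.00069413]), 'joint_efforts': array([ 3.94576957e-03, -6.69126678e+01,  9.88536291e-01, -3.15147114e+01,
       -6.03623036e-02,  3.74802807e-02,  5.13521786e-05]), 'position': array([0.22111283, 0.58409734, 0.2370151 ]), 'ee_rot': array([-5.65349691e-01, -3.09016346e+00,  2.30717018e-03]), 'force': array([ 0.63498601, -0.14718506,  0.45416833]), 'ft_torque': array([ 0.07132175, -0.00479696,  0.04885591]), 'gripper_force': 0.0, 'width': 0.9968792379146266}
[[-0.935  0.354 -0.   ]
 [ 0.354  0.935 -0.001]
 [-0.    -0.001 -1.   ]] 0.011
```

View pics/scene0.png

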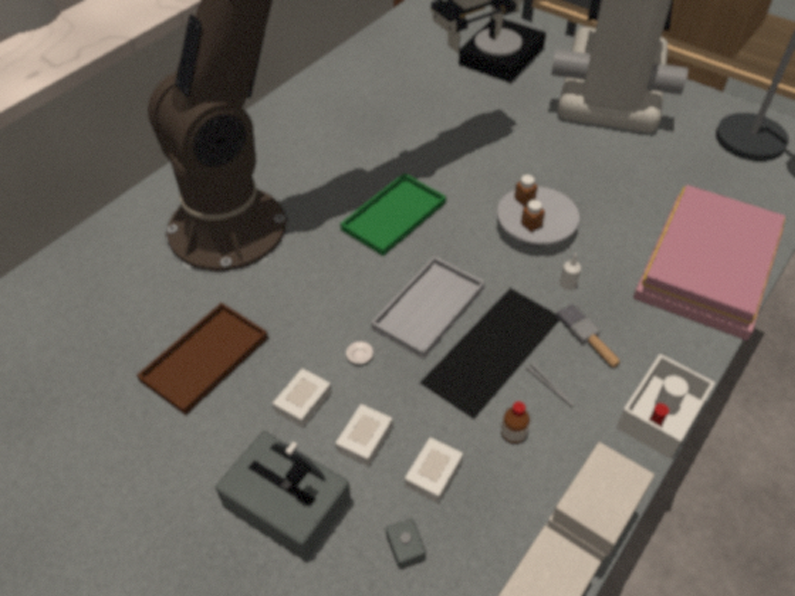

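View pics/top0.png

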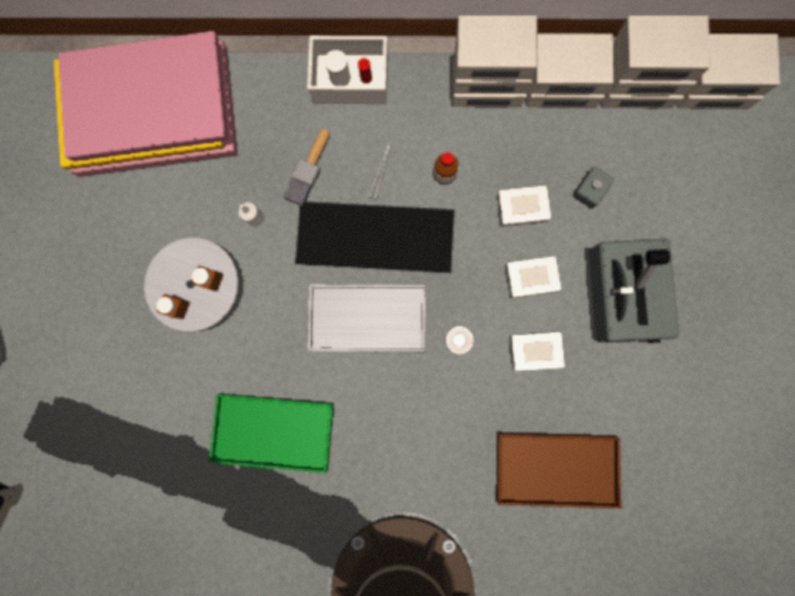

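The scene and top views agree. The dimmer is at the right (top, 637,290), with the lever leaning +x and its knob at (658,256). The turntable with two jars is at (190,285), the aluminium tray at (367,318) and the mat at (375,237). The three boxes are at (525,205), (534,276) and (538,351).

Look-alikes: the green and brown trays (272,432 and 558,470), the white tub (347,70), the beige drawers, the amber stain bottle (446,167) and the white dish (460,340). I choose the aluminium tray, the square amber jars on the turntable, and the white boxes with beige labels.

```bash
cat >> h.py <<'E'
def rect(w,m,h=None):
    p=w[m]; p=p[~np.isnan(p).any(1)]
    (c,s,a)=cv2.minAreaRect(p[:,:2].astype(np.float32))
    return np.round(c,4),np.round(s,4),round(a,1),len(p),np.round(np.median(p[:,2]),4)
def blobs(mask,amin=40):
    n,l,st,c=cv2.connectedComponentsWithStats(mask.astype(np.uint8))
    return [(l==i) for i in range(1,n) if st[i,4]>=amin]
def boxes(im,w):
    hsv=cv2.cvtColor(im['color'],cv2.COLOR_RGB2HSV); z=w[...,2]
    m=(z>0.018)&(z<0.11)&(hsv[...,2]>120)&(hsv[...,1]<90)&(w[...,0]<0.75)&(w[...,0]>0.2)
    return [rect(w,b) for b in blobs(cv2.morphologyEx(m.astype(np.uint8),cv2.MORPH_OPEN,np.ones((3,3))))]
E
python3 - <<'E'
from h import *
ims={n:dict(np.load(n+'0.npz')) for n in('scene','top')}
for n,im in ims.items():
    w=world(im); print(n); z=w[...,2]; hsv=cv2.cvtColor(im['color'],cv2.COLOR_RGB2HSV)
    print('bench',np.nanmedian(z))
    for b in boxes(im,w): print('white',b)
    print('caps'); 
    reg=(abs(w[...,0]-0.5)<.3)&(w[...,1]>.15)&(w[...,1]<.5)
    for b in blobs(reg&(z>.088)&(z<.115),20): print(rect(w,b))
    print('disc'); 
    for b in blobs(reg&(z>.034)&(z<.05),200): print(rect(w,b))
    print('jarbody')
    m=(hsv[...,0]<16)&(hsv[...,1]>130)&reg&(z>.05)
    for b in blobs(m,20): print(rect(w,b))
    print('mat')
    m=(hsv[...,2]<40)&(z<.02)&(w[...,0]>.3)&(w[...,0]<.75)
    for b in blobs(m,2000): print(rect(w,b))
    print('tray rim'); m=(z>.014)&(z<.03)&(abs(w[...,0]-.42)<.12)&(abs(w[...,1]-.05)<.16)
    for b in blobs(m,30): print(rect(w,b))
    print('dimmer'); m=(z>.055)&(z<.09)&(w[...,1]<-.25)&(w[...,0]<.62)
    for b in blobs(m,300): print(rect(w,b))
    print('high'); m=(z>.105)&(w[...,1]<-.25)&(w[...,0]<.62)
    for b in blobs(m,5): print(rect(w,b), np.argwhere(b).mean(0)[::-1])
im=ims['top']; save(im,'dim_t.png',(405,155,485,250),7); 
im=ims['scene']; save(im,'dim_s.png',(145,295,255,395),7)
E
python3 - <<'E'
import cv2,numpy as np
a=cv2.imread('pics/dim_t.png');b=cv2.imread('pics/dim_s.png')
h=520;f=lambda i:cv2.resize(i,(int(i.shape[1]*h/i.shape[0]),h))
o=np.hstack([f(a),f(b)]);o=cv2.resize(o,(798,int(o.shape[0]*798/o.shape[1])));cv2.imwrite('pics/dim.png',o);print(o.shape,a.shape,b.shape)
E
```

```text
scene
bench 0.0011807693591793923
white (array([0.2896, 1.0136]), array([0.0395, 0.145 ]), 18.9, 163, np.float64(0.0596))
white (array([0.4901, 1.0726]), array([0.0144, 0.0795]), 19.3, 42, np.float64(0.0573))
white (array([0.4006, 0.7687]), array([0.0652, 0.0392]), 19.5, 158, np.float64(0.0542))
white (array([0.5609, 0.8211]), array([0.0694, 0.0344]), 51.2, 144, np.float64(0.0535))
white (array([0.4774, 0.407 ]), array([0.0246, 0.0284]), 47.1, 55, np.float64(0.1008))
white (array([0.5273, 0.3882]), array([0.1711, 0.1636]), 49.1, 1402, np.float64(0.0427))
white (array([0.6564, 0.2886]), array([0.0313, 0.0258]), 23.3, 104, np.float64(0.0532))
white (array([ 0.4174, -0.2285]), array([0.0653, 0.0901]), 4.8, 799, np.float64(0.0298))
white (array([ 0.5498, -0.2219]), array([0.0633, 0.0896]), 8.9, 883, np.float64(0.03))
white (array([ 0.6796, -0.2043]), array([0.0632, 0.0905]), 6.9, 982, np.float64(0.0299))
caps
(array([0.4817, 0.4076]), array([0.0334, 0.0288]), 80.8, 80, np.float64(0.0985))
(array([0.53  , 0.3517]), array([0.0318, 0.0272]), 77.9, 80, np.float64(0.0989))
disc
(array([0.5259
[... 1695 characters left out ...]
785))
(array([0.4784, 0.3948]), array([0.0169, 0.0324]), 84.8, 115, np.float64(0.08))
mat
(array([0.6225, 0.0637]), array([0.283, 0.114]), 87.7, 4502, np.float64(0.0042))
tray rim
(array([0.4721, 0.0747]), array([0.1181, 0.2098]), 1.3, 552, np.float64(0.0225))
(array([0.3157, 0.169 ]), array([0.0796, 0.0153]), 79.4, 82, np.float64(0.0229))
dimmer
(array([ 0.525 , -0.3881]), array([0.1713, 0.1214]), 4.0, 3191, np.float64(0.0761))
high
(array([ 0.5594, -0.3862]), array([0.0382, 0.0302]), 5.2, 246, np.float64(0.1588)) [460.56097561 182.92682927]
(array([ 0.5224, -0.3508]), array([0.0178, 0.0668]), 82.7, 128, np.float64(0.1128)) [438.828125  202.4765625]
(411, 798, 3) (665, 560, 3) (700, 770, 3)
```

View pics/dim.png

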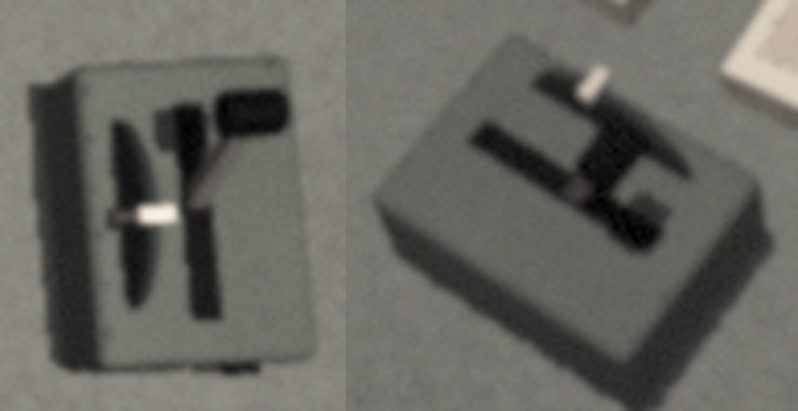

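The crops show the grip at (252,112) in the left view, leaning +x. The white tab is at (157,213) left and (593,83) right, on the +y side near upright. The dimmer yaw is therefore about +4°. Next I'll measure both angles.

```bash
cat >> h.py <<'E'
D=np.array([0.5255,-0.388]); YAW=np.radians(4.2)
def loc(p): 
    p=np.array(p); c,s=np.cos(YAW),np.sin(YAW); d=p[...,:2]-D
    return np.stack([c*d[...,0]+s*d[...,1],-s*d[...,0]+c*d[...,1],p[...,2]],-1)
def tri(a,b):
    A=[];B=[]
    for im,u,v in(a,b):
        d=im['R'].T@np.array([(u-im['cx'])/im['fx'],(v-im['cy'])/im['fy'],1]); d/=np.linalg.norm(d); o=-im['R'].T@im['t']
        P=np.eye(3)-np.outer(d,d); A.append(P);B.append(P@o)
    x=np.linalg.solve(sum(A),sum(B)); return x,[np.linalg.norm(P@x-b) for P,b in zip(A,B)]
def tabpx(im,w):
    l=loc(w); hsv=cv2.cvtColor(im['color'],cv2.COLOR_RGB2HSV)
    m=(abs(l[...,0])<.075)&(abs(l[...,1]-.03)<.05)&(l[...,2]>.085)&(hsv[...,2]>120)
    return m
def knob(im,w):
    l=loc(w); hsv=cv2.cvtColor(im['color'],cv2.COLOR_RGB2HSV)
    m=(abs(l[...,0])<.1)&(abs(l[...,1])<.02)&(l[...,2]>.125)&(hsv[...,2]<90)
    return m,l[m]
E
python3 - <<'E'
from h import *
ims={n:dict(np.load(n+'0.npz')) for n in('scene','top')}; pt=[]
for n,im in ims.items():
    w=world(im); m=tabpx(im,w); l=loc(w)[m]; c=np.argwhere(m).mean(0)[::-1]; pt.append((im,*c))
    print(n,'tab',m.sum(),c,l.mean(0),l.min(0),l.max(0))
    print(im['color'][m].mean(0))
    k,lk=knob(im,w); print('knob',k.sum(),lk.mean(0),lk.min(0),lk.max(0))
    # circle fit in xz, radius 12
    from scipy.optimize import least_squares
    r=least_squares(lambda p:np.hypot(lk[:,0]-.1*np.sin(p[0]),lk[:,2]-.06-.1*np.cos(p[0]))-.012,[.4],loss='soft_l1',f_scale=.003); print('lever th',r.x+.65,r.cost)
x,e=tri(*pt); l=loc(x); print('tab tri',l,e,'r',np.hypot(l[0],l[2]-.06),'th',np.arctan2(l[0],l[2]-.06)+.65)
E
```

```text
scene tab 41 [205.17073171 314.6097561 ] [-0.00541649  0.03971487  0.11898275] [-0.01537725  0.02968592  0.10933448] [-0.00073606  0.04966656  0.12401298]
[169.87804878 161.3902439  150.2195122 ]
knob 196 [ 0.0429854  -0.00201328  0.15796715] [ 0.02886777 -0.01586917  0.14152501] [0.05340722 0.01532341 0.16772615]
lever th [1.06547217] 0.00042982953630831157
top tab 34 [440.44117647 203.91176471] [-0.00513352  0.03763314  0.11995693] [-0.00962673  0.02935043  0.10494972] [-1.38859414e-05  4.66030804e-02  1.24121564e-01]
[206.76470588 200.64705882 188.79411765]
knob 196 [0.0391497  0.00166136 0.15785388] [ 0.02357412 -0.01580977  0.12596667] [0.05310196 0.01448338 0.16659591]
lever th [1.06425145] 0.0007000903410253478
tab tri [-0.00482858  0.03850859  0.1213747 ] [np.float64(0.0005425165558983918), np.float64(0.0005425165558983413)] r 0.06156435129593013 th 0.5714879245137662
```

```bash
cat >> h.py <<'E'
def ang(d): return (d+np.pi)%(2*np.pi)-np.pi
def plan(*tg, frm=None):
    """targets (x,y,z,toolx_deg) -> tool rows from current pose"""
    o=arm.observe(); p=np.array(o['position']); M=R.from_rotvec(o['ee_rot']).as_matrix()
    a=np.arctan2(M[1,0],M[0,0]); print('now',p.round(4),np.degrees(a).round(1),'tz',M[:,2].round(3),'t',round(o['clock'],2),'w',round(o['width']*.0918,4),'gf',round(o['gripper_force'],1),'q7',o['joints'][6].round(2))
    for t in tg:
        print(t,'->',(M.T@(np.array(t[:3])-p)).round(4), 'spin',round(float(-ang(np.radians(t[3])-a)),3))
def dl(x,y,z,d=None): 
    c,s=np.cos(YAW),np.sin(YAW); return (D[0]+c*x-s*y,D[1]+s*x+c*y,z,np.degrees(YAW))
E
python3 -c "
from h import *
plan(dl(.09,0,.237),dl(.09,0,.147))"
```

```text
now [0.2211 0.5841 0.237 ] 159.3 tz [-0.    -0.001 -1.   ] t 0.1 w 0.0915 gf 0.0 q7 -0.08
(np.float64(0.6152583029502012), np.float64(-0.38140856225851316), 0.237, np.float64(4.2)) -> [-0.7105 -0.7634  0.0012] spin 2.706
(np.float64(0.6152583029502012), np.float64(-0.38140856225851316), 0.147, np.float64(4.2)) -> [-0.7104 -0.7633  0.0912] spin 2.706
```

>>> jog_arm --pt "-0.7105 -0.7635 0 2.706" --pt "-0.7105 -0.7635 0 2.706" --pt "-0.7105 -0.7635 0 2.706" --pt "-0.7105 -0.7635 0 2.706" --pt "-0.7105 -0.7635 0 2.706" --pt "-0.7105 -0.7635 0 2.706" --pt "-0.7105 -0.7635 0 2.706" --pt "-0.7105 -0.7635 0 2.706" --pt "-0.7105 -0.7635 0 2.706" --pt "-0.7105 -0.7635 0 2.706" --pt "-0.7105 -0.7635 0 2.706" --pt "-0.7105 -0.7635 0 2.706" --pt "-0.7105 -0.7635 0 2.706" --pt "-0.7105 -0.7635 0 2.706" --pt "-0.7105 -0.7635 0 2.706" --pt "-0.7105 -0.7635 0 2.706" --pt "-0.7105 -0.7635 0 2.706" --pt "-0.7105 -0.7635 0 2.706" --pt "-0.7105 -0.7635 0 2.706" --pt "-0.7105 -0.7635 0 2.706" --hand 0

```text
clock: 2.6
position: [0.6158, -0.3794, 0.2377]
ee_rot: [-3.138, -0.118, -0.0]
force: [0.7, 0.2, 0.6]
width: 0.008
gripper_force: 0.0
```

```bash
python3 -c "
from h import *
plan(dl(.09,0,.237),dl(.09,0,.147))"
```

```text
now [ 0.6158 -0.3794  0.2377] 4.3 tz [ 0.     0.001 -1.   ] t 2.6 w 0.0007 gf 0.0 q7 -0.63
(np.float64(0.6152583029502012), np.float64(-0.38140856225851316), 0.237, np.float64(4.2)) -> [-0.0006  0.0019  0.0007] spin 0.002
(np.float64(0.6152583029502012), np.float64(-0.38140856225851316), 0.147, np.float64(4.2)) -> [-0.0007  0.002   0.0907] spin 0.002
```

>>> jog_arm --pt "0 0.002 0.045 0" --pt "0 0.002 0.09 0" --pt "0 0.002 0.09 0" --pt "-0.015 0.002 0.09 0" --pt "-0.025 0.002 0.09 0" --pt "-0.031 0.002 0.09 0" --pt "-0.037 0.002 0.09 0" --pt "-0.043 0.002 0.09 0" --pt "-0.049 0.002 0.09 0" --pt "-0.055 0.002 0.09 0" --pt "-0.061 0.002 0.09 0" --pt "-0.067 0.002 0.09 0" --pt "-0.071 0.002 0.09 0" --pt "-0.074 0.002 0.09 0" --pt "-0.074 0.002 0.09 0" --pt "-0.074 0.002 0.09 0"

```text
clock: 4.6
position: [0.5415, -0.3884, 0.1475]
ee_rot: [-3.139, -0.116, 0.001]
force: [0.3, -0.1, 0.3]
width: 0.003
gripper_force: 0.0
```

```bash
cat >> h.py <<'E'
def lev():
    from scipy.optimize import least_squares
    pt=[]
    for n in('scene','top'):
        im=cam(n); w=world(im); m=tabpx(im,w); pt.append((im,*np.argwhere(m).mean(0)[::-1]))
        k,lk=knob(im,w); lk=lk[(lk[:,2]<.18)]
        r=least_squares(lambda p:np.hypot(lk[:,0]-.1*np.sin(p[0]),lk[:,2]-.06-.1*np.cos(p[0]))-.012,[-.1],loss='soft_l1',f_scale=.003); print(n,'lever th',r.x+.65,r.cost,len(lk),'tab',m.sum())
    x,e=tri(*pt); l=loc(x); print('tab',l,'th',np.arctan2(l[0],l[2]-.06)+.65)
    return pt
E
python3 -c "
from h import *
plan(dl(.0131,0,.147)); print(loc(arm.observe()['position']),arm.observe()['force'])"
```

```text
now [ 0.5415 -0.3884  0.1475] 4.2 tz [-0.001  0.    -1.   ] t 4.6 w 0.0003 gf 0.0 q7 -0.49
(np.float64(0.5385648196516404), np.float64(-0.38704057961762806), 0.147, np.float64(4.2)) -> [-0.0029 -0.0016  0.0005] spin 0.0
[ 0.01596029 -0.00159643  0.14749998] [ 0.31260634 -0.11293953  0.29986733]
```

>>> jog_arm --pt "0.03 0 0 0" --pt "0.03 0 -0.05 0" --pt "0.03 0 -0.1 0" --pt "0.03 -0.06 -0.12 0" --pt "0.03 -0.12 -0.12 0" --pt "0.03 -0.2 -0.12 0" --pt "0.03 -0.25 -0.12 0" --pt "0.03 -0.25 -0.12 0"

```text
clock: 5.6
position: [0.5538, -0.1305, 0.2671]
ee_rot: [-3.136, -0.13, 0.002]
force: [0.2, 1.0, 0.1]
width: 0.005
gripper_force: 0.0
```

```bash
python3 -c "
from h import *
pt=lev()
for n,(im,u,v) in zip('st',pt): save(im,'l1%s.png'%n,(int(u)-40,int(v)-40,int(u)+60,int(v)+50),4)
import cv2
cv2.imwrite('pics/l1.png',np.hstack([cv2.imread('pics/l1s.png'),cv2.imread('pics/l1t.png')]))
plan()"
```

```text
scene lever th [0.56874832] 0.001285024508760429 220 tab 46
top lever th [0.57679602] 0.0004495144591290867 181 tab 42
tab [-0.00515734  0.03857518  0.11963774] th 0.5637367933192026
now [ 0.5534 -0.1358  0.2677] 4.4 tz [-0.  0. -1.] t 5.7 w 0.0004 gf 0.0 q7 -0.98
```

View pics/l1.png

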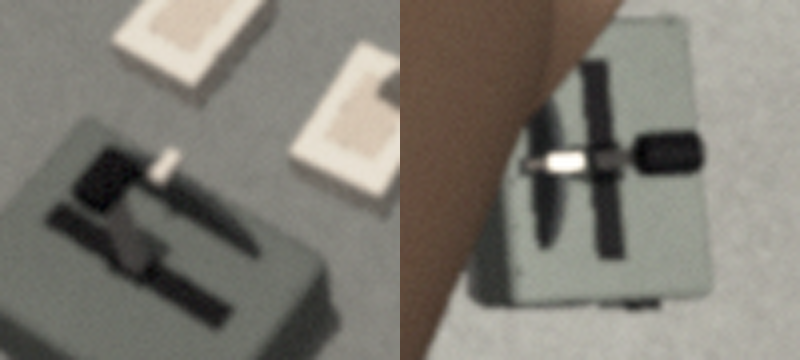

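Left and right crops show the knob (105,178 / 669,152) in line with the tab (165,165 / 565,162). The lever is at about 0.573 and the pointer at about 0.565, so the lever is at the pointer. Next, the jar orientations.

Run:
```python
from h import *
a=dict(np.load('top0.npz')); b=dict(np.load('scene0.npz'))
save(a,'jt.png',(95,160,175,240),5); save(b,'js.png',(345,110,415,180),5.7142)
o=np.hstack([cv2.imread('pics/jt.png'),cv2.imread('pics/js.png')[:400,:400]]); cv2.imwrite('pics/jars.png',o)
for n,im in(('t',a),('s',b)):
    for p in([.479,.4065],[.529,.3505]): print(n,p,proj(im,[*p,.086]),proj(im,[*p,.1]))
    # candidate body top corners for reference
```

```text
t [0.479, 0.4065] [np.float64(117.78017211122452), np.float64(215.25494808627755)] [np.float64(115.11784531096123), np.float64(214.7588197603697)]
t [0.529, 0.3505] [np.float64(141.85802699616295), np.float64(195.19410971615653)] [np.float64(139.56953152125257), np.float64(194.39549492945355)]
s [0.479, 0.4065] [np.float64(370.36683331597806), np.float64(129.58646875146002)] [np.float64(370.9531250257487), np.float64(125.91586817430242)]
s [0.529, 0.3505] [np.float64(375.443230350862), np.float64(147.1051865487123)] [np.float64(376.08427381818), np.float64(143.44193050632924)]
```

View pics/jars.png

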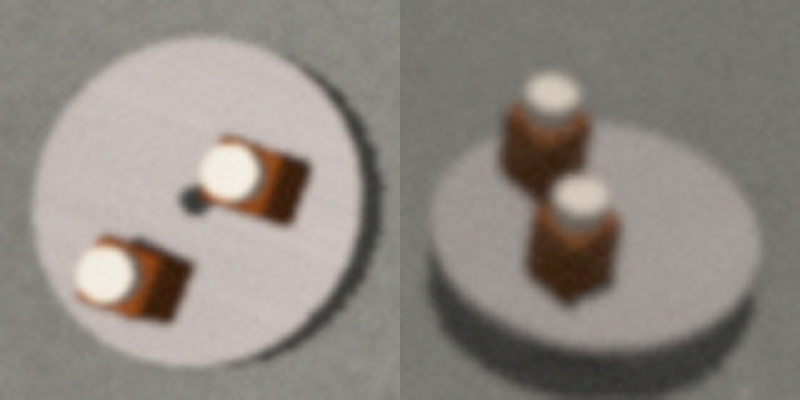

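Run:
```python
from h import *
a=dict(np.load('top0.npz')); b=dict(np.load('scene0.npz'))
g=lambda im,o,s,u,v,h: ray(im,o[0]+u/s,o[1]+v/s,h)[:2]
for n,e in(('A',[(192,262),(172,322)]),('B',[(308,163),(292,222)])):
    p,q=[g(a,(95,160),5,*x,.042) for x in e]; d=p-q; print(n,p,q,np.linalg.norm(d),np.degrees(np.arctan2(d[1],d[0])))
# scene bottom corners: left,bottom,right
for n,e in(('A',[(503,172),(541,196)]),('B',[(530,265),(570,303),(614,272)])):
    P=[g(b,(345,110),5.7142,x-400,y,.042) for x,y in e]
    for p,q in zip(P,P[1:]): d=p-q; print(n,p,q,np.linalg.norm(d),np.degrees(np.arctan2(d[1],d[0])))
# amber+cap hull in top: minAreaRect with caps' upper projection excluded: use amber pts in depth near body faces
for n,im in(('t',a),('s',b)):
    w=world(im);hsv=cv2.cvtColor(im['color'],cv2.COLOR_RGB2HSV);z=w[...,2]
    for nm,c in(('A',(.479,.4065)),('B',(.529,.3505))):
        m=(np.hypot(w[...,0]-c[0],w[...,1]-c[1])<.032)&(z>.05)&(z<.115)
        print(n,nm,rect(w,m))
```

```text
A [0.49038202 0.38731035] [0.45976904 0.39564232] 0.031726593191391254 -15.22544659882105
B [0.54207694 0.33073437] [0.511766   0.33723415] 0.031000005850376995 -12.103043550516382
A [0.46405383 0.39926778] [0.48952873 0.3952315 ] 0.025792680376291125 170.99681014839803
B [0.51152532 0.34744444] [0.54187834 0.33579282] 0.03251255115606911 158.99969426144048
B [0.54187834 0.33579282] [0.54844657 0.36849569] 0.033355943492074804 -101.35651721928568
t A (array([0.4802, 0.4059]), array([0.036 , 0.0341]), 71.6, 294, np.float64(0.0872))
t B (array([0.5303, 0.3477]), array([0.033 , 0.0337]), 72.4, 265, np.float64(0.0878))
s A (array([0.4793, 0.4056]), array([0.0398, 0.0387]), 75.2, 249, np.float64(0.0816))
s B (array([0.531 , 0.3495]), array([0.0374, 0.0366]), 71.1, 260, np.float64(0.0813))
```

```bash
python3 -c "
from h import *
plan((.53,.3495,.2,163),(.53,.3495,.058,163))"
```

```text
now [ 0.5534 -0.1358  0.2677] 4.4 tz [-0.  0. -1.] t 5.7 w 0.0004 gf 0.0 q7 -0.98
(0.53, 0.3495, 0.2, 163) -> [ 0.0136 -0.4857  0.0678] spin -2.769
(0.53, 0.3495, 0.058, 163) -> [ 0.0136 -0.4857  0.2098] spin -2.769
```

>>> jog_arm --pt "0.0136 -0.4857 0.04 -2.769" --pt "0.0136 -0.4857 0.04 -2.769" --pt "0.0136 -0.4857 0.04 -2.769" --pt "0.0136 -0.4857 0.04 -2.769" --pt "0.0136 -0.4857 0.04 -2.769" --pt "0.0136 -0.4857 0.04 -2.769" --pt "0.0136 -0.4857 0.04 -2.769" --pt "0.0136 -0.4857 0.04 -2.769" --pt "0.0136 -0.4857 0.04 -2.769" --pt "0.0136 -0.4857 0.04 -2.769" --pt "0.0136 -0.4857 0.04 -2.769" --pt "0.0136 -0.4857 0.04 -2.769" --pt "0.0136 -0.4857 0.04 -2.769" --pt "0.0136 -0.4857 0.04 -2.769" --pt "0.0136 -0.4857 0.04 -2.769" --pt "0.0136 -0.4857 0.0678 -2.769" --pt "0.0136 -0.4857 0.0678 -2.769" --pt "0.0136 -0.4857 0.0678 -2.769" --pt "0.0136 -0.4857 0.0678 -2.769" --pt "0.0136 -0.4857 0.0678 -2.769" --hand 0.054

```text
clock: 8.2
position: [0.5315, 0.3486, 0.2007]
ee_rot: [0.468, 3.106, 0.001]
force: [-0.3, 0.1, 0.2]
width: 0.589
gripper_force: 0.0
```

```bash
python3 -c "
from h import *
plan((.53,.3495,.058,163))"
```

```text
now [0.5315 0.3486 0.2007] 162.9 tz [ 0.001  0.001 -1.   ] t 8.2 w 0.0541 gf 0.0 q7 0.67
(0.53, 0.3495, 0.058, 163) -> [0.0018 0.0003 0.1427] spin -0.002
```

>>> jog_arm --pt "0.002 0 0.04 0" --pt "0.002 0 0.08 0" --pt "0.002 0 0.12 0" --pt "0.002 0 0.1425 0" --pt "0.002 0 0.1425 0" --pt "0.002 0 0.1425 0"

```text
clock: 8.95
position: [0.5297, 0.3495, 0.0586]
ee_rot: [0.467, 3.106, 0.002]
force: [-0.4, 0.9, 0.1]
width: 0.588
gripper_force: 0.0
```

>>> jog_arm --pt "0 0 0 0" --pt "0 0 0 0" --pt "0 0 0 0" --pt "0 0 0 0" --pt "0 0 0 0" --pt "0 0 0 0" --hand 0.02 --newtons 20

```text
clock: 9.7
position: [0.5294, 0.3493, 0.0581]
ee_rot: [0.467, 3.106, 0.001]
force: [-1.9, -0.2, 6.6]
width: 0.367
gripper_force: 20.0
```

```bash
python3 -c "
from h import *
plan((.50,.25,.085,163),(.471,.03,.085,170),(.471,.03,.024,170))"
```

```text
now [0.5294 0.3493 0.0581] 162.9 tz [ 0.001  0.001 -1.   ] t 9.7 w 0.0337 gf 20.0 q7 0.69
(0.5, 0.25, 0.085, 163) -> [-0.0011 -0.1035 -0.027 ] spin -0.002
(0.471, 0.03, 0.085, 170) -> [-0.0381 -0.3223 -0.0271] spin -0.124
(0.471, 0.03, 0.024, 170) -> [-0.0381 -0.3224  0.0339] spin -0.124
```

>>> jog_arm --pt "0 0 -0.015 0" --pt "0 0 -0.027 0" --pt "-0.005 -0.04 -0.027 -0.02" --pt "-0.01 -0.085 -0.027 -0.04" --pt "-0.016 -0.13 -0.027 -0.06" --pt "-0.022 -0.175 -0.027 -0.08" --pt "-0.027 -0.22 -0.027 -0.1" --pt "-0.032 -0.265 -0.027 -0.124" --pt "-0.036 -0.305 -0.027 -0.124" --pt "-0.038 -0.322 -0.027 -0.124" --pt "-0.038 -0.322 -0.027 -0.124" --pt "-0.038 -0.322 -0.01 -0.124" --pt "-0.038 -0.322 0.01 -0.124" --pt "-0.038 -0.322 0.025 -0.124" --pt "-0.038 -0.322 0.032 -0.124" --pt "-0.038 -0.322 0.0355 -0.124" --pt "-0.038 -0.322 0.0355 -0.124"

```text
clock: 11.82
position: [0.4708, 0.0302, 0.022]
ee_rot: [0.274, 3.129, 0.0]
force: [0.4, 0.4, -1.0]
width: 0.364
gripper_force: 20.0
```

```bash
python3 -c "
from h import *
plan((.4795,.406,.2,163))"
```

```text
now [0.4708 0.0302 0.022 ] 170.0 tz [ 0.  0. -1.] t 11.82 w 0.0335 gf 20.0 q7 1.29
(0.4795, 0.406, 0.2, 163) -> [ 0.0568  0.3716 -0.1779] spin 0.122
```

>>> jog_arm --pt "0 0 0.0005 0" --pt "0 0 0.0005 0" --pt "0 0 0.0005 0" --pt "0 0 -0.02 0" --pt "0 0 -0.06 0" --pt "0 0 -0.12 0" --pt "0 0 -0.18 0" --pt "0 0 -0.18 0" --pt "0 -0.06 -0.18 0" --pt "0 -0.12 -0.18 0" --pt "0 -0.12 -0.18 0" --hand 0.052

```text
clock: 13.2
position: [0.448, -0.0926, 0.2014]
ee_rot: [-0.286, -3.127, 0.002]
force: [-0.0, 0.8, -0.2]
width: 0.569
gripper_force: 0.0
```

Run:
```python
from h import *
for n in('top','scene'):
    im=cam(n);w=world(im);z=w[...,2]
    if n=='top': save(im,'t1.png',s=1.42)
    save(im,'%s1.png'%n[0],s=1.42)
    reg=(w[...,0]>.38)&(w[...,0]<.62)&(w[...,1]>.29)&(w[...,1]<.49)
    for b in blobs(reg&(z>.088)&(z<.115),20): print(n,'cap',rect(w,b))
    m=reg&(z>.05)&(z<.115)
    for b in blobs(m,50): print(n,'jar',rect(w,b))
    reg=(abs(w[...,0]-.471)<.07)&(abs(w[...,1]-.0755)<.11)
    for b in blobs(reg&(z>.035)&(z<.115),20): print(n,'tray jar',rect(w,b), np.nanmax(z[b]))
plan()
```

```text
top cap (array([0.4805, 0.407 ]), array([0.0319, 0.0297]), 70.1, 142, np.float64(0.1003))
top jar (array([0.4805, 0.4062]), array([0.0334, 0.034 ]), 70.7, 291, np.float64(0.0876))
top tray jar (array([0.4714, 0.0295]), array([0.0339, 0.034 ]), 80.1, 190, np.float64(0.0607)) 0.06782159682779246
scene cap (array([0.4796, 0.4083]), array([0.0346, 0.0295]), 49.4, 80, np.float64(0.0982))
scene jar (array([0.4827, 0.4066]), array([0.0372, 0.0398]), 60.7, 247, np.float64(0.0812))
scene tray jar (array([0.4716, 0.0296]), array([0.0363, 0.0348]), 76.3, 190, np.float64(0.0512)) 0.06716723437312937
now [ 0.4493 -0.0882  0.2014] 169.9 tz [-0.001  0.    -1.   ] t 13.3 w 0.0519 gf 0.0 q7 1.53
```

View pics/t1.png

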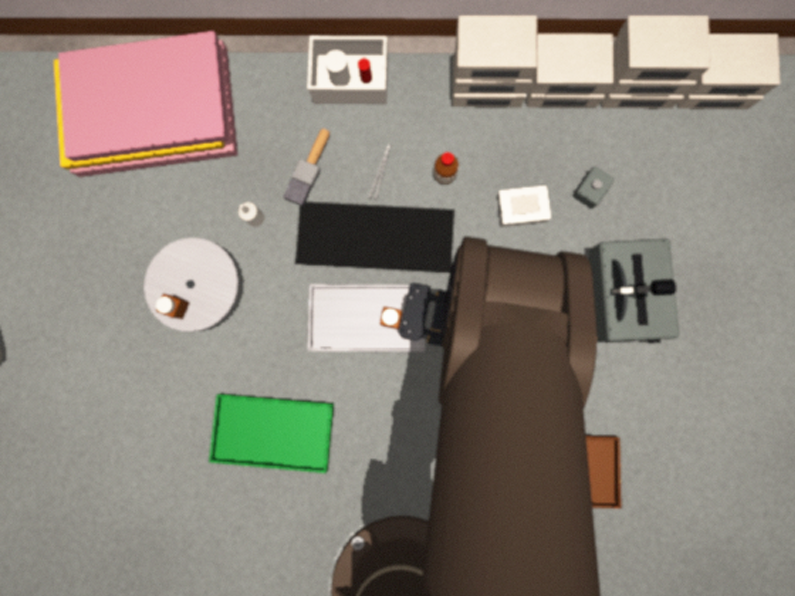

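The first jar stands upright in the tray at (390,317). The second is still on the disc at (172,305), and the lever at (662,287) lines up with the tab (626,291).

```bash
python3 -c "
from h import *
plan((.4805,.4065,.2,162),(.4805,.4065,.058,162))"
```

```text
now [ 0.4493 -0.0882  0.2014] 169.9 tz [-0.001  0.    -1.   ] t 13.3 w 0.0519 gf 0.0 q7 1.53
(0.4805, 0.4065, 0.2, 162) -> [0.0562 0.4925 0.0016] spin 0.138
(0.4805, 0.4065, 0.058, 162) -> [0.0561 0.4925 0.1436] spin 0.138
```

>>> jog_arm --pt "0.056 0.4925 0 0.138" --pt "0.056 0.4925 0 0.138" --pt "0.056 0.4925 0 0.138" --pt "0.056 0.4925 0 0.138" --pt "0.056 0.4925 0 0.138" --pt "0.056 0.4925 0 0.138" --pt "0.056 0.4925 0 0.138" --pt "0.056 0.4925 0 0.138" --pt "0.056 0.4925 0 0.138" --pt "0.056 0.4925 0 0.138" --pt "0.056 0.4925 0 0.138" --pt "0.056 0.4925 0 0.138" --hand 0.054

```text
clock: 14.8
position: [0.4806, 0.4056, 0.2022]
ee_rot: [0.492, 3.103, -0.0]
force: [-0.6, -0.9, -0.2]
width: 0.588
gripper_force: 0.0
```

```bash
python3 -c "
from h import *
plan((.4805,.4065,.058,162))"
```

```text
now [0.4806 0.4056 0.2022] 162.0 tz [ 0. -0. -1.] t 14.8 w 0.054 gf 0.0 q7 0.47
(0.4805, 0.4065, 0.058, 162) -> [0.0004 0.0008 0.1442] spin -0.0
```

>>> jog_arm --pt "0 0.001 0.04 0" --pt "0 0.001 0.08 0" --pt "0 0.001 0.12 0" --pt "0 0.001 0.144 0" --pt "0 0.001 0.144 0" --pt "0 0.001 0.144 0"

```text
clock: 15.55
position: [0.4814, 0.4078, 0.0592]
ee_rot: [0.49, 3.102, 0.002]
force: [0.4, 0.1, -0.1]
width: 0.589
gripper_force: 0.0
```

>>> jog_arm --pt "0 0 0 0" --pt "0 0 0 0" --pt "0 0 0 0" --pt "0 0 0 0" --pt "0 0 0 0" --pt "0 0 0 0" --hand 0.02 --newtons 20

```text
clock: 16.3
position: [0.481, 0.4079, 0.0587]
ee_rot: [0.49, 3.103, 0.001]
force: [0.8, -1.3, 5.4]
width: 0.368
gripper_force: 20.0
```

```bash
python3 -c "
from h import *
plan((.471,.112,.085,170),(.471,.112,.0215,170))"
```

```text
now [0.481  0.4079 0.0587] 162.1 tz [ 0.001  0.001 -1.   ] t 16.3 w 0.0338 gf 20.0 q7 0.47
(0.471, 0.112, 0.085, 170) -> [-0.0816 -0.2846 -0.0265] spin -0.138
(0.471, 0.112, 0.0215, 170) -> [-0.0816 -0.2846  0.037 ] spin -0.138
```

>>> jog_arm --pt "0 0 -0.015 0" --pt "0 0 -0.027 0" --pt "-0.012 -0.04 -0.027 -0.02" --pt "-0.024 -0.085 -0.027 -0.04" --pt "-0.037 -0.13 -0.027 -0.06" --pt "-0.05 -0.175 -0.027 -0.08" --pt "-0.063 -0.22 -0.027 -0.1" --pt "-0.074 -0.26 -0.027 -0.138" --pt "-0.0815 -0.2845 -0.027 -0.138" --pt "-0.0815 -0.2845 -0.027 -0.138" --pt "-0.0815 -0.2845 -0.027 -0.138" --pt "-0.0815 -0.2845 -0.01 -0.138" --pt "-0.0815 -0.2845 0.01 -0.138" --pt "-0.0815 -0.2845 0.025 -0.138" --pt "-0.0815 -0.2845 0.032 -0.138" --pt "-0.0815 -0.2845 0.036 -0.138" --pt "-0.0815 -0.2845 0.036 -0.138"

```text
clock: 18.42
position: [0.4708, 0.112, 0.0221]
ee_rot: [0.274, 3.129, 0.0]
force: [-0.4, -0.7, -0.5]
width: 0.369
gripper_force: 20.0
```

```bash
python3 -c "
from h import *
plan()"
```

```text
now [0.4708 0.112  0.0221] 170.0 tz [ 0.  0. -1.] t 18.43 w 0.0339 gf 20.0 q7 1.01
```

>>> jog_arm --pt "0 0 0.0005 0" --pt "0 0 0.0005 0" --pt "0 0 0.0005 0" --pt "0 0 -0.02 0" --pt "0 0 -0.06 0" --pt "0 0 -0.12 0" --pt "0 0 -0.18 0" --pt "0 0 -0.18 0" --pt "0 0.05 -0.18 0" --pt "0 0.1 -0.18 0" --pt "0 0.15 -0.18 0" --pt "0 0.15 -0.18 0" --hand 0.052

```text
clock: 19.92
position: [0.4957, 0.264, 0.2008]
ee_rot: [-0.265, -3.129, -0.002]
force: [0.6, -0.4, -0.3]
width: 0.567
gripper_force: 0.0
```

Run:
```python
from h import *
for n in('top','scene'):
    im=cam(n);w=world(im);z=w[...,2]
    reg=(abs(w[...,0]-.471)<.07)&(abs(w[...,1]-.0755)<.11)
    for b in blobs(reg&(z>.035)&(z<.115),20): print(n,'tray jar',rect(w,b), np.nanmax(z[b]))
    for b in boxes(im,w): 
        if b[0][1]<-.1: print(n,b)
lev(); plan()
```

```text
top tray jar (array([0.4702, 0.1115]), array([0.0346, 0.0338]), 79.7, 193, np.float64(0.0557)) 0.06845089604147638
top tray jar (array([0.4714, 0.0296]), array([0.0337, 0.0342]), 79.9, 189, np.float64(0.0609)) 0.06698896274289796
top (array([ 0.7175, -0.3359]), array([0.0404, 0.0559]), 58.1, 315, np.float64(0.0338))
top (array([ 0.6808, -0.2063]), array([0.0631, 0.0869]), 7.3, 833, np.float64(0.0312))
top (array([ 0.5711, -0.3876]), array([0.0791, 0.1153]), 5.5, 1023, np.float64(0.0761))
top (array([ 0.5505, -0.2231]), array([0.0621, 0.0865]), 9.4, 858, np.float64(0.0312))
top (array([ 0.4783, -0.3948]), array([0.0696, 0.1145]), 2.9, 1043, np.float64(0.0762))
top (array([ 0.4184, -0.2291]), array([0.0622, 0.0862]), 5.1, 882, np.float64(0.0312))
scene tray jar (array([0.4699, 0.1135]), array([0.0378, 0.0375]), 78.0, 184, np.float64(0.0512)) 0.06708845459438649
scene tray jar (array([0.4725, 0.0289]), array([0.0353, 0.0364]), 74.8, 198, np.float64(0.0514)) 0.06926231236043888
scene (array([ 0.4174, -0.2281]), array([0.0645, 0.0879]), 4.5, 804, np.float64(0.0298))
scene (array([ 0.5507, -0.2215]), array([0.0632, 0.0883]), 8.4, 893, np.float64(0.0298))
scene (array([ 0.68  , -0.2054]), array([0.0627, 0.0895]), 7.2, 984, np.float64(0.0298))
scene lever th [0.57086792] 0.0012212297807644476 219 tab 44
top lever th [0.5796001] 0.0005214378328010628 184 tab 39
tab [-0.00488015  0.03861147  0.12015957] th 0.569057095355147
now [0.4965 0.258  0.2014] 169.9 tz [-0.001 -0.001 -1.   ] t 20.12 w 0.052 gf 0.0 q7 0.78
```

```bash
cat >> h.py <<'E'
def grab(c,yaw,off=.038):
    a=np.radians(yaw+90); return c[0]+off*np.cos(a),c[1]+off*np.sin(a),yaw+90
E
python3 -c "
from h import *
x,y,a=grab((.5505,-.2225),8.9)
plan((x,y,.12,a),(x,y,.027,a))"
```

```text
now [0.4965 0.258  0.2014] 169.9 tz [-0.001 -0.001 -1.   ] t 20.12 w 0.052 gf 0.0 q7 0.78
(np.float64(0.5446210053206202), np.float64(-0.18495752510076321), 0.12, 98.9) -> [-0.1251 -0.4275  0.0819] spin 1.239
(np.float64(0.5446210053206202), np.float64(-0.18495752510076321), 0.027, 98.9) -> [-0.1251 -0.4274  0.1749] spin 1.239
```

>>> jog_arm --pt "-0.125 -0.4275 0 1.239" --pt "-0.125 -0.4275 0 1.239" --pt "-0.125 -0.4275 0 1.239" --pt "-0.125 -0.4275 0 1.239" --pt "-0.125 -0.4275 0 1.239" --pt "-0.125 -0.4275 0 1.239" --pt "-0.125 -0.4275 0 1.239" --pt "-0.125 -0.4275 0 1.239" --pt "-0.125 -0.4275 0.08 1.239" --pt "-0.125 -0.4275 0.08 1.239" --pt "-0.125 -0.4275 0.08 1.239" --pt "-0.125 -0.4275 0.08 1.239" --pt "-0.125 -0.4275 0.08 1.239" --hand 0.08

```text
clock: 21.75
position: [0.5465, -0.1833, 0.1236]
ee_rot: [2.038, 2.387, 0.002]
force: [-0.2, -0.2, 0.5]
width: 0.874
gripper_force: 0.0
```

```bash
python3 -c "
from h import *
x,y,a=grab((.5505,-.2225),8.9)
plan((x,y,.027,a))"
```

```text
now [ 0.5465 -0.1833  0.1236] 99.0 tz [ 0.003 -0.    -1.   ] t 21.75 w 0.0802 gf 0.0 q7 0.56
(np.float64(0.5446210053206202), np.float64(-0.18495752510076321), 0.027, 98.9) -> [-0.0013 -0.0024  0.0966] spin 0.002
```

>>> jog_arm --pt "-0.001 -0.001 0.05 0" --pt "-0.001 -0.001 0.085 0" --pt "-0.001 -0.001 0.0945 0" --pt "-0.001 -0.001 0.0945 0" --pt "-0.001 -0.001 0.0945 0"

```text
clock: 22.38
position: [0.5458, -0.1847, 0.029]
ee_rot: [2.039, 2.387, 0.002]
force: [0.7, 0.4, 0.4]
width: 0.875
gripper_force: 0.0
```

>>> jog_arm --pt "0 0 0 0" --pt "0 0 0 0" --pt "0 0 0 0" --pt "0 0 0 0" --pt "0 0 0 0" --pt "0 0 0 0" --hand 0.045 --newtons 4

```text
clock: 23.12
position: [0.5449, -0.1843, 0.0279]
ee_rot: [2.04, 2.388, 0.001]
force: [-1.0, -0.0, 4.8]
width: 0.68
gripper_force: 4.0
```

>>> jog_arm --pt "0 0 -0.005 0" --pt "0 0 -0.01 0" --pt "0 0 -0.015 0" --pt "0 0 -0.02 0" --pt "0 0 -0.025 0" --pt "0 0 -0.03 0" --pt "0 0 -0.03 0" --pt "0 0 -0.03 0" --pt "0 0 -0.03 0"

```text
clock: 24.25
position: [0.5445, -0.1843, 0.0572]
ee_rot: [-2.04, -2.388, 0.0]
force: [-0.2, 0.0, 0.4]
width: 0.488
gripper_force: 0.0
```

```bash
python3 -c "
from h import *
plan()
im=cam('scene'); save(im,'b1.png',(190,220,390,370),4)"
```

```text
now [ 0.5445 -0.1843  0.0572] 99.0 tz [-0.  0. -1.] t 24.25 w 0.0448 gf 0.0 q7 0.59
```

View pics/b1.png

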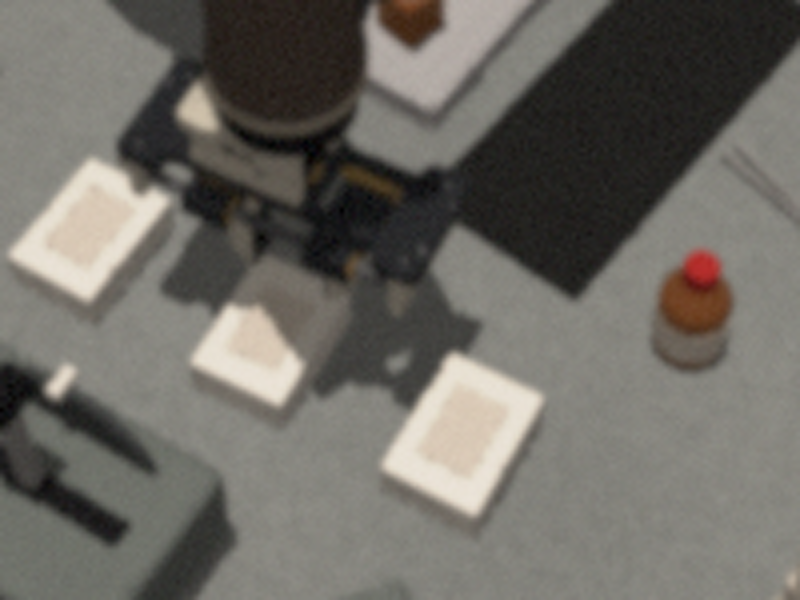

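The box at (270,350) is still flat: the 4 N grip slipped off its end. I'll re-measure and take a deeper, firmer grip.

>>> jog_arm --pt "0 0 -0.02 0" --pt "0 0 -0.06 0" --pt "0.05 0 -0.1 0" --pt "0.1 0 -0.1 0" --pt "0.1 0 -0.1 0" --pt "0.1 0 -0.1 0" --hand 0.08

```text
clock: 25.05
position: [0.5289, -0.0858, 0.1574]
ee_rot: [2.04, 2.389, -0.001]
force: [-0.5, -0.0, -0.4]
width: 0.867
gripper_force: 0.0
```

```bash
cat >> h.py <<'E'
def flat(ns=('scene','top')):
    for n in ns:
        im=cam(n); w=world(im); z=w[...,2]; hsv=cv2.cvtColor(im['color'],cv2.COLOR_RGB2HSV)
        m=(z>.022)&(z<.037)&(w[...,1]<-.1)&(w[...,1]>-.33)&(w[...,0]>.3)&(w[...,0]<.76)&(hsv[...,2]>50)
        for b in blobs(m,250): print(n,rect(w,b))
E
python3 -c "
from h import *
flat()
plan()"
```

```text
scene (array([ 0.4186, -0.2287]), array([0.0654, 0.0883]), 4.5, 809, np.float64(0.0299))
scene (array([ 0.5501, -0.2172]), array([0.0636, 0.0897]), 9.4, 886, np.float64(0.03))
scene (array([ 0.6802, -0.2056]), array([0.0635, 0.0878]), 6.6, 971, np.float64(0.0297))
now [ 0.5289 -0.0869  0.1572] 98.9 tz [-0.    -0.001 -1.   ] t 25.15 w 0.0803 gf 0.0 q7 0.36
```

```bash
python3 -c "
from h import *
x,y,a=grab((.5501,-.2178),9.2,.037)
plan((x,y,.10,a),(x,y,.024,a))"
```

```text
now [ 0.5289 -0.0869  0.1572] 98.9 tz [-0.    -0.001 -1.   ] t 25.15 w 0.0803 gf 0.0 q7 0.36
(np.float64(0.5441843960554021), np.float64(-0.18127595819229944), 0.1, 99.2) -> [-0.0956  0.0006  0.0572] spin -0.005
(np.float64(0.5441843960554021), np.float64(-0.18127595819229944), 0.024, 99.2) -> [-0.0955  0.0006  0.1332] spin -0.005
```

>>> jog_arm --pt "-0.05 0 0.03 0" --pt "-0.0955 0 0.06 0" --pt "-0.0955 0 0.09 0" --pt "-0.0955 0 0.12 0" --pt "-0.0955 0 0.1335 0" --pt "-0.0955 0 0.1335 0" --pt "-0.0955 0 0.1335 0"

```text
clock: 26.02
position: [0.5446, -0.1803, 0.0249]
ee_rot: [2.04, 2.387, 0.001]
force: [0.8, -0.3, -0.7]
width: 0.872
gripper_force: 0.0
```

>>> jog_arm --pt "0 0 0 0" --pt "0 0 0 0" --pt "0 0 0 0" --pt "0 0 0 0" --pt "0 0 0 0" --pt "0 0 0 0" --hand 0.045 --newtons 8

```text
clock: 26.78
position: [0.5443, -0.1799, 0.0245]
ee_rot: [2.04, 2.388, 0.001]
force: [-1.3, 1.8, 6.3]
width: 0.671
gripper_force: 8.0
```

>>> jog_arm --pt "0 0 -0.006 0" --pt "-0.002 0 -0.012 0" --pt "-0.005 0 -0.018 0" --pt "-0.01 0 -0.024 0" --pt "-0.015 0 -0.03 0" --pt "-0.02 0 -0.036 0" --pt "-0.02 0 -0.036 0" --pt "-0.02 0 -0.036 0"

```text
clock: 27.78
position: [0.5469, -0.1994, 0.0598]
ee_rot: [-2.04, -2.389, -0.0]
force: [0.2, -0.1, -2.0]
width: 0.672
gripper_force: 8.0
```

```bash
python3 -c "
from h import *
plan()
im=cam('scene'); save(im,'b2.png',(190,220,390,370),4)"
```

```text
now [ 0.5469 -0.1994  0.0598] 99.0 tz [-0.  0. -1.] t 27.77 w 0.0617 gf 8.0 q7 0.62
```

View pics/b2.png

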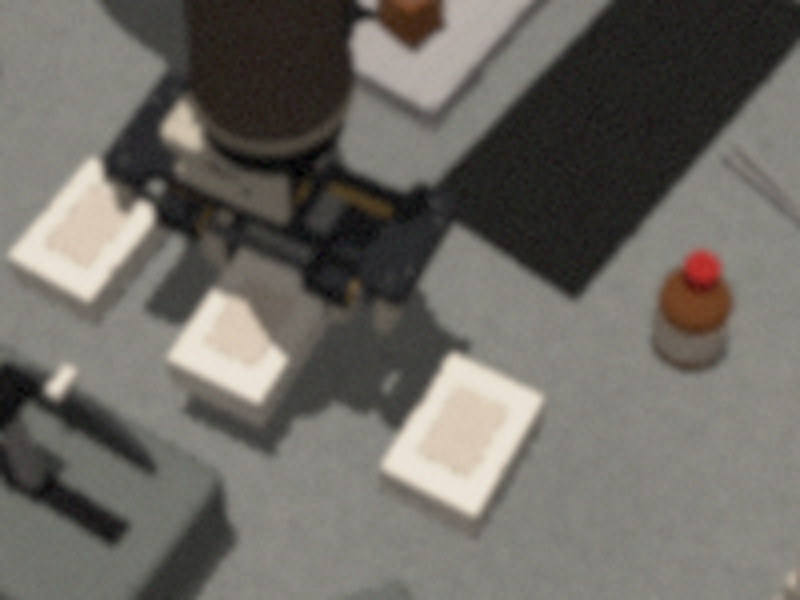

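Held at 8 N. Next I'll check the tilt, then ease the grip so it pivots.

```bash
cat >> h.py <<'E'
def tilt(n='scene'):
    im=cam(n); w=world(im); p0=np.array(arm.observe()['position']); hsv=cv2.cvtColor(im['color'],cv2.COLOR_RGB2HSV)
    d=w-p0; m=(abs(d[...,0])<.05)&(d[...,1]>-.1)&(d[...,1]<.03)&(w[...,2]>.012)&(w[...,2]<p0[2]+.015)&(hsv[...,2]>150)
    b=max(blobs(m,20),key=lambda q:q.sum()); p=w[b]; c=p.mean(0); nrm=np.linalg.svd(p-c,full_matrices=False)[2][2]; nrm*=np.sign(nrm[2])
    print('pts',len(p),'c',c.round(3),'n',nrm.round(2),'tilt',np.degrees(np.arccos(nrm[2])).round(1),'min',p.min(0).round(3),'max',p.max(0).round(3))
E
python3 -c "
from h import *
tilt()"
```

```text
pts 515 c [ 0.554 -0.258  0.065] n [-0.   -0.04  1.  ] tilt 2.4 min [ 0.522 -0.283  0.055] max [ 0.589 -0.23   0.071]
```

>>> jog_arm --pt "0 0 0 0" --pt "0 0 0 0" --pt "0 0 0 0" --pt "0 0 0 0" --newtons 6

```text
clock: 28.38
position: [0.547, -0.1996, 0.0599]
ee_rot: [-2.04, -2.389, -0.0]
force: [-0.6, -0.1, -1.6]
width: 0.675
gripper_force: 6.0
```

```bash
python3 -c "
from h import *
tilt()"
```

```text
pts 512 c [ 0.554 -0.258  0.065] n [ 0.   -0.03  1.  ] tilt 1.5 min [ 0.522 -0.284  0.056] max [ 0.589 -0.229  0.071]
```

>>> jog_arm --pt "0 0 0 0" --pt "0 0 0 0" --pt "0 0 0 0" --pt "0 0 0 0" --newtons 4.5

```text
clock: 28.92
position: [0.547, -0.1997, 0.0599]
ee_rot: [2.041, 2.389, 0.0]
force: [0.4, 0.9, -1.5]
width: 0.68
gripper_force: 4.5
```

```bash
python3 -c "
from h import *
tilt()"
```

```text
pts 551 c [ 0.554 -0.257  0.05 ] n [ 0.04 -0.29  0.95] tilt 17.3 min [ 0.521 -0.282  0.03 ] max [ 0.59  -0.229  0.062]
```

>>> jog_arm --pt "0 0 0 0" --pt "0 0 0 0" --pt "0 0 0 0" --pt "0 0 0 0" --newtons 3.6

```text
clock: 29.48
position: [0.547, -0.1996, 0.06]
ee_rot: [2.04, 2.389, 0.0]
force: [-0.2, 0.5, -0.5]
width: 0.676
gripper_force: 3.6
```

```bash
python3 -c "
from h import *
tilt()"
```

```text
pts 518 c [ 0.553 -0.254  0.037] n [ 0.07 -0.48  0.88] tilt 28.8 min [ 0.522 -0.276  0.022] max [ 0.588 -0.228  0.057]
```

The box pivots at 4.5 N and is at 29° already. Next I raise it along the arc.

>>> jog_arm --pt "-0.005 0 -0.003 0" --pt "-0.01 0 -0.006 0" --pt "-0.015 0 -0.01 0" --pt "-0.02 0 -0.014 0" --pt "-0.026 0 -0.018 0" --pt "-0.032 0 -0.022 0" --pt "-0.038 0 -0.026 0" --pt "-0.038 0 -0.028 0" --pt "-0.038 0 -0.028 0" --pt "-0.038 0 -0.028 0" --newtons 4

```text
clock: 30.78
position: [0.5529, -0.2368, 0.0878]
ee_rot: [-2.04, -2.389, -0.0]
force: [-0.4, -0.1, -1.5]
width: 0.678
gripper_force: 4.0
```

```bash
python3 -c "
from h import *
plan();tilt()"
```

```text
now [ 0.5529 -0.2368  0.0878] 99.0 tz [-0.  0. -1.] t 30.77 w 0.0623 gf 4.0 q7 0.67
pts 544 c [ 0.559 -0.291  0.065] n [ 0.09 -0.47  0.88] tilt 28.8 min [ 0.527 -0.314  0.05 ] max [ 0.594 -0.265  0.083]
```

>>> jog_arm --pt "0 0 -0.002 0" --pt "0 0 -0.002 0" --pt "0 0 -0.002 0" --newtons 3.4

```text
clock: 31.2
position: [0.553, -0.2371, 0.0899]
ee_rot: [2.04, 2.389, 0.0]
force: [-0.4, 1.0, -0.2]
width: 0.674
gripper_force: 3.4
```

```bash
python3 -c "
from h import *
plan();tilt()"
```

```text
now [ 0.553  -0.2371  0.0899] 99.0 tz [ 0.  0. -1.] t 31.2 w 0.0618 gf 3.4 q7 0.66
pts 518 c [ 0.558 -0.29   0.062] n [ 0.07 -0.56  0.83] tilt 34.1 min [ 0.528 -0.311  0.045] max [ 0.595 -0.266  0.081]
```

>>> jog_arm --pt "0 0 -0.005 0" --pt "0 0 -0.005 0" --pt "0 0 -0.005 0" --pt "0 0 -0.005 0" --newtons 3.2

```text
clock: 31.75
position: [0.5529, -0.2371, 0.0949]
ee_rot: [-2.04, -2.389, -0.0]
force: [0.5, 0.5, -1.4]
width: 0.677
gripper_force: 3.2
```

```bash
python3 -c "
from h import *
plan();tilt()"
```

```text
now [ 0.5529 -0.2371  0.0949] 99.0 tz [-0.  0. -1.] t 31.75 w 0.0621 gf 3.2 q7 0.66
pts 492 c [ 0.558 -0.288  0.062] n [ 0.1  -0.62  0.78] tilt 38.8 min [ 0.528 -0.308  0.045] max [ 0.593 -0.266  0.085]
```

>>> jog_arm --pt "0 0 0 0" --pt "0 0 -0.005 0" --pt "0 0 0 0" --pt "0 0 -0.005 0" --pt "0 0 0 0" --pt "0 0 -0.005 0" --pt "0 0 -0.005 0" --newtons 3

```text
clock: 32.67
position: [0.5532, -0.2373, 0.1003]
ee_rot: [2.04, 2.388, 0.0]
force: [-0.0, 0.7, -0.4]
width: 0.674
gripper_force: 3.0
```

```bash
python3 -c "
from h import *
plan();tilt()"
```

```text
now [ 0.5532 -0.2373  0.1003] 99.0 tz [ 0.001 -0.    -1.   ] t 32.67 w 0.0619 gf 3.0 q7 0.66
pts 420 c [ 0.557 -0.284  0.06 ] n [ 0.11 -0.73  0.67] tilt 47.8 min [ 0.528 -0.303  0.041] max [ 0.592 -0.266  0.082]
```

>>> jog_arm --pt "0 0 -0.01 0" --pt "0 0 -0.004 0" --pt "0 0 -0.01 0" --pt "0 0 -0.004 0" --pt "0 0 -0.01 0" --pt "0 0 -0.004 0" --pt "0 0 -0.01 0" --pt "0 0 -0.004 0" --pt "0 0 -0.01 0" --pt "0 0 -0.01 0"

```text
clock: 33.98
position: [0.5532, -0.2374, 0.1104]
ee_rot: [2.04, 2.388, 0.0]
force: [0.2, -0.3, -1.5]
width: 0.67
gripper_force: 3.0
```

```bash
python3 -c "
from h import *
plan();tilt();tilt('top')"
```

```text
now [ 0.5532 -0.2374  0.1104] 99.0 tz [ 0.001 -0.    -1.   ] t 33.98 w 0.0615 gf 3.0 q7 0.66
pts 391 c [ 0.556 -0.283  0.066] n [ 0.11 -0.79  0.61] tilt 52.7 min [ 0.529 -0.298  0.045] max [ 0.591 -0.267  0.091]Traceback (most recent call last):
  File "<string>", line 3, in <module>
    plan();tilt();tilt('top')
                  ~~~~^^^^^^^
  File "h.py", line 76, in tilt
    b=max(blobs(m,20),key=lambda q:q.sum()); p=w[b]; c=p.mean(0); nrm=np.linalg.svd(p-c,full_matrices=False)[2][2]; nrm*=np.sign(nrm[2])
ValueError: max() iterable argument is empty
```

>>> jog_arm --pt "0.004 0 -0.005 0" --pt "0.012 0 -0.01 0" --pt "0.025 -0.002 -0.014 0" --pt "0.042 -0.004 -0.014 0" --pt "0.064 -0.006 -0.014 0" --pt "0.09 -0.009 -0.014 0" --pt "0.12 -0.012 -0.014 0" --pt "0.12 -0.012 -0.018 0" --pt "0.12 -0.012 -0.018 0" --pt "0.12 -0.012 -0.01 0" --pt "0.12 -0.012 -0.018 0" --pt "0.12 -0.012 -0.01 0" --pt "0.12 -0.012 -0.018 0" --pt "0.12 -0.012 -0.018 0"

```text
clock: 35.83
position: [0.5228, -0.1208, 0.1285]
ee_rot: [2.04, 2.388, 0.001]
force: [0.1, 0.6, -1.5]
width: 0.672
gripper_force: 3.0
```

```bash
python3 -c "
from h import *
plan();tilt()"
```

```text
now [ 0.5228 -0.1208  0.1285] 99.0 tz [ 0.001 -0.    -1.   ] t 35.83 w 0.0617 gf 3.0 q7 0.45
pts 171 c [ 0.521 -0.158  0.068] n [ 0.11 -0.93  0.36] tilt 68.8 min [ 0.499 -0.166  0.053] max [ 0.554 -0.149  0.087]
```

```bash
python3 -c "
from h import *
plan((.61,.09,.1285,87.7),(.626,.15,.1285,87.7))"
```

```text
now [ 0.5227 -0.1206  0.1284] 99.0 tz [ 0.001 -0.    -1.   ] t 35.88 w 0.0621 gf 3.0 q7 0.45
(0.61, 0.09, 0.1285, 87.7) -> [ 1.944e-01  1.192e-01 -1.000e-04] spin 0.197
(0.626, 0.15, 0.1285, 87.7) -> [ 2.512e-01  1.443e-01 -1.000e-04] spin 0.197
```

>>> jog_arm --pt "0.005 0.02 -0.004 0.03" --pt "0.012 0.045 -0.004 0.06" --pt "0.022 0.07 -0.004 0.1" --pt "0.036 0.095 -0.004 0.14" --pt "0.056 0.115 -0.004 0.17" --pt "0.082 0.13 -0.004 0.197" --pt "0.113 0.139 -0.004 0.197" --pt "0.15 0.1443 -0.004 0.197" --pt "0.192 0.1443 -0.004 0.197" --pt "0.24 0.1443 -0.004 0.197" --pt "0.24 0.1443 -0.004 0.197" --pt "0.24 0.1443 -0.004 0.197" --pt "0.24 0.1443 0.003 0.197" --pt "0.24 0.1443 -0.004 0.197" --pt "0.24 0.1443 -0.004 0.197" --newtons 3.2

```text
clock: 37.75
position: [0.628, 0.1384, 0.1327]
ee_rot: [2.266, 2.175, 0.001]
force: [0.1, 0.6, -3.0]
width: 0.676
gripper_force: 3.2
```

```bash
python3 -c "
from h import *
plan((.626,.15,.1285,87.7));tilt()
im=cam('scene');save(im,'b3.png',(280,120,440,240),5)"
```

```text
now [0.628  0.1384 0.1327] 87.6 tz [ 0.001  0.    -1.   ] t 37.75 w 0.062 gf 3.2 q7 -0.15
(0.626, 0.15, 0.1285, 87.7) -> [ 0.0115 -0.0025  0.0042] spin -0.001Traceback (most recent call last):
  File "<string>", line 3, in <module>
    plan((.626,.15,.1285,87.7));tilt()
                                ~~~~^^
  File "h.py", line 76, in tilt
    b=max(blobs(m,20),key=lambda q:q.sum()); p=w[b]; c=p.mean(0); nrm=np.linalg.svd(p-c,full_matrices=False)[2][2]; nrm*=np.sign(nrm[2])
ValueError: max() iterable argument is empty
```

```bash
cat >> h.py <<'E'
def prof():
    im=cam('scene'); w=world(im); p0=np.array(arm.observe()['position']); d=w-p0
    m=(abs(d[...,0])<.026)&(abs(d[...,1])<.07)&(w[...,2]>.006)&(w[...,2]<p0[2]+.01)&(im['color'].min(-1)>45)
    p=w[m]; print('n',m.sum(),'zmin',p[:,2].min().round(3) if len(p) else None)
    for z in np.arange(.01,p0[2],.015):
        q=p[(p[:,2]>=z)&(p[:,2]<z+.015)]
        if len(q)>3: print(round(z,3),len(q),'y',np.percentile(q[:,1],[5,50,95]).round(4),'x',q[:,0].min().round(3),q[:,0].max().round(3))
    if m.sum()>50:
        f=p[p[:,2]<p0[2]-.012]; a=np.polyfit(f[:,2],f[:,1],1); print('dy/dz deg',np.degrees(np.arctan(a[0])).round(1))
E
python3 -c "
from h import *
prof()"
```

```text
n 638 zmin 0.007
0.04 25 y [0.1143 0.1175 0.1193] x 0.603 0.653
0.055 85 y [0.1146 0.1182 0.121 ] x 0.602 0.653
0.07 86 y [0.1167 0.1202 0.1237] x 0.603 0.654
0.085 88 y [0.1201 0.1234 0.1276] x 0.602 0.654
0.1 97 y [0.1215 0.1264 0.1309] x 0.602 0.653
0.115 119 y [0.1255 0.1303 0.1571] x 0.602 0.653
0.13 135 y [0.1287 0.1388 0.1545] x 0.602 0.652
dy/dz deg 4.5
```

>>> jog_arm --pt "0.01 -0.002 0 0" --pt "0.019 -0.004 0 0" --pt "0.019 -0.004 0.01 0" --pt "0.019 -0.004 0.02 0" --pt "0.019 -0.004 0.03 0" --pt "0.019 -0.004 0.036 0" --pt "0.019 -0.004 0.039 0" --pt "0.019 -0.004 0.039 0" --newtons 4

```text
clock: 38.85
position: [0.6242, 0.1581, 0.0928]
ee_rot: [-2.266, -2.176, 0.0]
force: [-0.0, 0.6, -1.5]
width: 0.675
gripper_force: 4.0
```

```bash
python3 -c "
from h import *
plan();prof()"
```

```text
now [0.6242 0.1581 0.0928] 87.7 tz [-0. -0. -1.] t 38.85 w 0.0619 gf 4.0 q7 -0.16
n 592 zmin 0.006
0.01 71 y [0.1337 0.1374 0.1401] x 0.6 0.65
0.025 78 y [0.1367 0.1398 0.1433] x 0.599 0.649
0.04 82 y [0.1373 0.1419 0.1457] x 0.599 0.65
0.055 82 y [0.1402 0.1448 0.1478] x 0.599 0.65
0.07 87 y [0.1444 0.1475 0.1515] x 0.599 0.649
0.085 185 y [0.1475 0.1587 0.1764] x 0.599 0.65
dy/dz deg 9.7
```

>>> jog_arm --pt "0 0 0.002 0" --pt "0 0 0.004 0" --pt "0 0 0.006 0" --pt "0 0 0.006 0"

```text
clock: 39.4
position: [0.6246, 0.1582, 0.0875]
ee_rot: [2.265, 2.176, 0.002]
force: [0.0, 0.6, 3.4]
width: 0.673
gripper_force: 4.0
```

>>> jog_arm --pt "-0.003 0 0 0" --pt "-0.006 0 0 0" --pt "-0.009 0 0 0" --pt "-0.012 0 0 0" --pt "-0.012 0 0 0"

```text
clock: 40.02
position: [0.6235, 0.1456, 0.0868]
ee_rot: [-2.266, -2.176, 0.001]
force: [0.2, 0.5, -1.1]
width: 0.674
gripper_force: 4.0
```

```bash
python3 -c "
from h import *
plan();prof()"
```

```text
now [0.6235 0.1456 0.0868] 87.7 tz [-0. -0. -1.] t 40.02 w 0.0619 gf 4.0 q7 -0.14
n 557 zmin 0.006
0.01 71 y [0.1276 0.1308 0.135 ] x 0.598 0.649
0.025 75 y [0.1289 0.1325 0.135 ] x 0.598 0.649
0.04 68 y [0.1301 0.1331 0.1362] x 0.598 0.649
0.055 78 y [0.1312 0.1341 0.1373] x 0.598 0.649
0.07 85 y [0.1319 0.1357 0.1388] x 0.598 0.649
0.085 165 y [0.1354 0.1466 0.1617] x 0.598 0.649
dy/dz deg 4.1
```

>>> jog_arm --pt "-0.003 0 0.002 0" --pt "-0.004 0 0.002 0" --pt "-0.004 0 0.002 0"

```text
clock: 40.45
position: [0.6235, 0.1421, 0.0849]
ee_rot: [2.266, 2.176, -0.0]
force: [-0.7, -0.5, 1.6]
width: 0.674
gripper_force: 4.0
```

>>> jog_arm --pt "0 0 0 0" --pt "0 0 0 0" --pt "0 0 0 0" --pt "0 0 -0.03 0" --pt "0 0 -0.07 0" --pt "0 0 -0.11 0" --pt "-0.06 0 -0.11 0" --pt "-0.12 0 -0.11 0" --pt "-0.17 0 -0.11 0" --pt "-0.17 0 -0.11 0" --hand 0.082

```text
clock: 41.7
position: [0.6161, -0.0337, 0.1954]
ee_rot: [2.273, 2.166, -0.002]
force: [0.5, 0.9, 0.9]
width: 0.893
gripper_force: 0.0
```

```bash
cat >> h.py <<'E'
def stand():
    for n in('scene','top'):
        im=cam(n); w=world(im); z=w[...,2]
        m=(z>.075)&(z<.098)&(w[...,0]>.5)&(w[...,0]<.72)&(w[...,1]>-.12)&(w[...,1]<.24)&(im['color'].min(-1)>90)
        for b in blobs(m,30): print(n,'stand',rect(w,b))
E
python3 -c "
from h import *
plan();stand();flat()"
```

```text
now [ 0.6161 -0.0337  0.1954] 87.2 tz [ 0.001 -0.003 -1.   ] t 41.7 w 0.082 gf 0.0 q7 0.1
scene stand (array([0.6517, 0.1423]), array([0.0069, 0.0304]), 0.3, 37, np.float64(0.0866))
top stand (array([0.6241, 0.1425]), array([0.0304, 0.0627]), 87.3, 339, np.float64(0.0898))
scene (array([ 0.4179, -0.2281]), array([0.0644, 0.089 ]), 6.1, 802, np.float64(0.03))
scene (array([ 0.68  , -0.2057]), array([0.0629, 0.0894]), 6.7, 972, np.float64(0.0298))
top (array([ 0.6807, -0.2064]), array([0.0635, 0.0874]), 7.7, 833, np.float64(0.0311))
top (array([ 0.4183, -0.2291]), array([0.0619, 0.0863]), 5.3, 882, np.float64(0.0311))
```

```bash
python3 -c "
from h import *
x,y,a=grab((.6803,-.206),7.1,.037)
plan((x,y,.10,a),(x,y,.0245,a))"
```

```text
now [ 0.6168 -0.0258  0.1948] 87.8 tz [-0.     0.001 -1.   ] t 41.9 w 0.0818 gf 0.0 q7 0.1
(np.float64(0.6757267453606018), np.float64(-0.1692837182982369), 0.1, 97.1) -> [-0.1412  0.0644  0.0946] spin -0.162
(np.float64(0.6757267453606018), np.float64(-0.1692837182982369), 0.0245, 97.1) -> [-0.1413  0.0644  0.1701] spin -0.162
```

>>> jog_arm --pt "-0.06 0.025 0 -0.08" --pt "-0.11 0.05 0 -0.162" --pt "-0.141 0.0645 0 -0.162" --pt "-0.141 0.0645 0.04 -0.162" --pt "-0.141 0.0645 0.09 -0.162" --pt "-0.141 0.0645 0.13 -0.162" --pt "-0.141 0.0645 0.16 -0.162" --pt "-0.141 0.0645 0.17 -0.162" --pt "-0.141 0.0645 0.17 -0.162" --pt "-0.141 0.0645 0.17 -0.162" --hand 0.08

```text
clock: 43.15
position: [0.6766, -0.171, 0.0265]
ee_rot: [2.08, 2.352, 0.002]
force: [0.8, -0.5, 0.7]
width: 0.87
gripper_force: 0.0
```

```bash
python3 -c "
from h import *
x,y,a=grab((.6803,-.206),7.1,.037)
plan((x,y,.0245,a));flat()"
```

```text
now [ 0.6766 -0.171   0.0265] 97.0 tz [ 0.002 -0.    -1.   ] t 43.15 w 0.0799 gf 0.0 q7 0.51
(np.float64(0.6757267453606018), np.float64(-0.1692837182982369), 0.0245, 97.1) -> [ 0.0018 -0.0007  0.002 ] spin -0.002
scene (array([ 0.4181, -0.2283]), array([0.0641, 0.089 ]), 5.0, 808, np.float64(0.0298))
scene (array([ 0.6804, -0.2083]), array([0.0636, 0.084 ]), 7.7, 923, np.float64(0.0299))
```

>>> jog_arm --pt "0.002 0 0.001 0" --pt "0.002 0 0.001 0" --pt "0.002 0 0.001 0" --pt "0.002 0 0.001 0" --pt "0.002 0 0.001 0" --pt "0.002 0 0.001 0" --hand 0.045 --newtons 8

```text
clock: 44.0
position: [0.6753, -0.1689, 0.0241]
ee_rot: [-2.082, -2.353, -0.001]
force: [-1.8, 1.4, 5.7]
width: 0.674
gripper_force: 8.0
```

>>> jog_arm --pt "0 0 -0.006 0" --pt "0 0 -0.012 0" --pt "0.005 0.005 -0.03 0" --pt "0.01 0.01 -0.05 0" --pt "0.02 0.02 -0.07 0" --pt "0.02 0.02 -0.09 0" --pt "0.02 0.02 -0.09 0" --pt "0.02 0.02 -0.09 0"

```text
clock: 45.0
position: [0.6919, -0.1474, 0.1135]
ee_rot: [-2.083, -2.351, 0.001]
force: [-0.9, -0.5, -1.4]
width: 0.677
gripper_force: 8.0
```

>>> jog_arm --pt "0 0 0 0" --pt "0 0 0 0" --pt "0 0 0 0" --pt "0 0 0 0" --newtons 4.3

```text
clock: 45.5
position: [0.6926, -0.1469, 0.1138]
ee_rot: [-2.082, -2.353, 0.0]
force: [-0.6, -0.2, -1.7]
width: 0.674
gripper_force: 4.3
```

```bash
python3 -c "
from h import *
plan();tilt()"
```

```text
now [ 0.6926 -0.1469  0.1138] 97.0 tz [-0. -0. -1.] t 45.5 w 0.0619 gf 4.3 q7 0.45Traceback (most recent call last):
  File "<string>", line 3, in <module>
    plan();tilt()
           ~~~~^^
  File "h.py", line 76, in tilt
    b=max(blobs(m,20),key=lambda q:q.sum()); p=w[b]; c=p.mean(0); nrm=np.linalg.svd(p-c,full_matrices=False)[2][2]; nrm*=np.sign(nrm[2])
ValueError: max() iterable argument is empty
```

```bash
python3 -c "
from h import *
prof()
im=cam('scene'); w=world(im); p=arm.observe()['position']; u,v=map(int,proj(im,p)); print(u,v); save(im,'b4.png',(u-60,v-45,u+60,v+75),5)"
```

```text
n 663 zmin 0.006
0.025 53 y [-0.1691 -0.165  -0.1612] x 0.667 0.718
0.04 91 y [-0.1676 -0.1638 -0.16  ] x 0.668 0.719
0.055 92 y [-0.1656 -0.1617 -0.1576] x 0.667 0.717
0.07 95 y [-0.1629 -0.1598 -0.1553] x 0.667 0.719
0.085 100 y [-0.1608 -0.1572 -0.1525] x 0.667 0.718
0.1 188 y [-0.1578 -0.1515 -0.1378] x 0.667 0.718
dy/dz deg 8.5
326 292
```

View pics/b4.png

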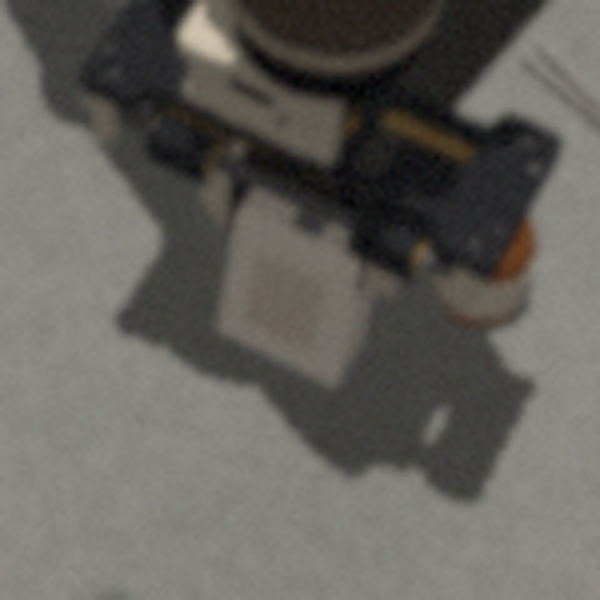

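```bash
python3 -c "
from h import *
plan((.622,-.12,.12,90),(.622,.071,.12,87.7),(.622,.071,.0925,87.7))"
```

```text
now [ 0.6927 -0.1469  0.1139] 97.0 tz [ 0. -0. -1.] t 45.65 w 0.0619 gf 4.3 q7 0.45
(0.622, -0.12, 0.12, 90) -> [ 0.0353 -0.0669 -0.0061] spin 0.122
(0.622, 0.071, 0.12, 87.7) -> [ 0.2248 -0.0437 -0.0061] spin 0.162
(0.622, 0.071, 0.0925, 87.7) -> [ 0.2248 -0.0437  0.0214] spin 0.162
```

>>> jog_arm --pt "0.003 -0.015 -0.006 0" --pt "0.01 -0.035 -0.006 0.04" --pt "0.025 -0.055 -0.006 0.08" --pt "0.04 -0.066 -0.006 0.12" --pt "0.07 -0.063 -0.006 0.162" --pt "0.1 -0.06 -0.006 0.162" --pt "0.13 -0.056 -0.006 0.162" --pt "0.16 -0.052 -0.006 0.162" --pt "0.19 -0.048 -0.006 0.162" --pt "0.21 -0.0455 -0.006 0.162" --pt "0.225 -0.0437 -0.006 0.162" --pt "0.225 -0.0437 0 0.162" --pt "0.225 -0.0437 0.01 0.162" --pt "0.225 -0.0437 0.018 0.162" --pt "0.225 -0.0437 0.0215 0.162" --pt "0.225 -0.0437 0.0215 0.162" --newtons 8

```text
clock: 47.65
position: [0.6218, 0.0707, 0.0921]
ee_rot: [-2.266, -2.176, 0.001]
force: [-0.8, 0.5, -1.7]
width: 0.676
gripper_force: 8.0
```

```bash
python3 -c "
from h import *
plan();prof()"
```

```text
now [0.6218 0.0707 0.0921] 87.7 tz [-0. -0. -1.] t 47.65 w 0.0621 gf 8.0 q7 -0.0
n 644 zmin 0.006
0.01 81 y [0.0488 0.0529 0.0574] x 0.596 0.648
0.025 73 y [0.0514 0.0542 0.0572] x 0.597 0.648
0.04 87 y [0.0534 0.0572 0.0612] x 0.596 0.648
0.055 105 y [0.0556 0.0594 0.1322] x 0.596 0.648
0.07 90 y [0.0584 0.0615 0.0648] x 0.596 0.648
0.085 199 y [0.0615 0.0731 0.1353] x 0.596 0.648
dy/dz deg 13.2
```

Same state as the first box, so I repeat the set-down.

>>> jog_arm --pt "0 0 0.002 0" --pt "0 0 0.004 0" --pt "0 0 0.0055 0" --pt "0 0 0.0055 0" --newtons 4

```text
clock: 48.2
position: [0.6224, 0.0711, 0.0876]
ee_rot: [2.265, 2.176, 0.002]
force: [-0.9, -0.4, 3.8]
width: 0.678
gripper_force: 4.0
```

>>> jog_arm --pt "-0.003 0 0 0" --pt "-0.006 0 0 0" --pt "-0.009 0 0 0" --pt "-0.012 0 0 0" --pt "-0.015 0 0.002 0" --pt "-0.015 0 0.002 0"

```text
clock: 48.95
position: [0.6211, 0.0555, 0.085]
ee_rot: [2.266, 2.176, -0.001]
force: [-2.8, -1.1, 3.3]
width: 0.676
gripper_force: 4.0
```

```bash
python3 -c "
from h import *
plan();prof()"
```

```text
now [0.6211 0.0555 0.085 ] 87.7 tz [-0. -0. -1.] t 48.95 w 0.062 gf 4.0 q7 0.03
n 510 zmin 0.006
0.01 60 y [0.0436 0.0458 0.048 ] x 0.598 0.647
0.025 66 y [0.0432 0.0456 0.048 ] x 0.597 0.646
0.04 66 y [0.044  0.0463 0.049 ] x 0.595 0.646
0.055 65 y [0.0433 0.046  0.0476] x 0.595 0.646
0.07 72 y [0.0434 0.0464 0.0491] x 0.595 0.647
dy/dz deg -2.0
```

>>> jog_arm --pt "0 0 0 0" --pt "0 0 0 0" --pt "0 0 0 0" --pt "0 0 -0.03 0" --pt "0 0 -0.07 0" --pt "0 0 -0.11 0" --pt "-0.05 0 -0.11 0" --pt "-0.1 -0.04 -0.11 0" --pt "-0.13 -0.08 -0.11 0" --pt "-0.13 -0.08 -0.11 0" --pt "-0.13 -0.08 -0.11 0" --hand 0.082

```text
clock: 50.38
position: [0.5367, -0.07, 0.1952]
ee_rot: [2.265, 2.177, 0.002]
force: [0.1, 0.0, 0.4]
width: 0.898
gripper_force: 0.0
```

```bash
python3 -c "
from h import *
stand();flat()
x,y,a=grab((.4182,-.2288),5.1,.037)
plan((x,y,.10,a),(x,y,.0245,a))"
```

```text
scene stand (array([0.6237, 0.1446]), array([0.0358, 0.0634]), 87.6, 295, np.float64(0.088))
scene stand (array([0.6209, 0.0591]), array([0.0341, 0.0641]), 86.0, 316, np.float64(0.0881))
top stand (array([0.6238, 0.1424]), array([0.0299, 0.0618]), 88.0, 340, np.float64(0.0898))
top stand (array([0.6218, 0.0585]), array([0.0305, 0.0629]), 87.1, 332, np.float64(0.09))
scene (array([ 0.418 , -0.2288]), array([0.0647, 0.0871]), 5.2, 806, np.float64(0.0301))
top (array([ 0.4193, -0.2449]), array([0.062 , 0.0578]), 1.4, 541, np.float64(0.0313))
now [ 0.537  -0.0695  0.1948] 87.8 tz [ 0. -0. -1.] t 50.58 w 0.082 gf 0.0 q7 0.17
(np.float64(0.4149109110159417), np.float64(-0.19194648057980154), 0.1, 95.1) -> [-0.127  -0.1173  0.0948] spin -0.127
(np.float64(0.4149109110159417), np.float64(-0.19194648057980154), 0.0245, 95.1) -> [-0.127  -0.1173  0.1703] spin -0.127
```

>>> jog_arm --pt "-0.05 -0.045 0 -0.06" --pt "-0.1 -0.09 0 -0.127" --pt "-0.127 -0.117 0 -0.127" --pt "-0.127 -0.117 0.04 -0.127" --pt "-0.127 -0.117 0.09 -0.127" --pt "-0.127 -0.117 0.13 -0.127" --pt "-0.127 -0.117 0.16 -0.127" --pt "-0.127 -0.117 0.17 -0.127" --pt "-0.127 -0.117 0.17 -0.127" --pt "-0.127 -0.117 0.17 -0.127" --hand 0.08

```text
clock: 51.82
position: [0.4151, -0.1929, 0.0259]
ee_rot: [2.121, 2.315, 0.001]
force: [-0.9, -0.2, -0.2]
width: 0.868
gripper_force: 0.0
```

```bash
python3 -c "
from h import *
x,y,a=grab((.4182,-.2288),5.1,.037)
plan((x,y,.0245,a));flat(['scene'])"
```

```text
now [ 0.4151 -0.1929  0.0259] 95.0 tz [ 0.002 -0.    -1.   ] t 51.83 w 0.0797 gf 0.0 q7 0.75
(np.float64(0.4149109110159417), np.float64(-0.19194648057980154), 0.0245, 95.1) -> [ 0.001  -0.0001  0.0014] spin -0.002
scene (array([ 0.4183, -0.2309]), array([0.0639, 0.0829]), 4.7, 736, np.float64(0.0297))
```

>>> jog_arm --pt "0.001 0 0.001 0" --pt "0.001 0 0.001 0" --pt "0.001 0 0.001 0" --pt "0.001 0 0.001 0" --pt "0.001 0 0.001 0" --pt "0.001 0 0.001 0" --hand 0.045 --newtons 8

```text
clock: 52.62
position: [0.4143, -0.1916, 0.0243]
ee_rot: [2.123, 2.316, 0.001]
force: [0.5, 2.4, 6.4]
width: 0.671
gripper_force: 8.0
```

>>> jog_arm --pt "0 0 -0.006 0" --pt "0 0 -0.012 0" --pt "0 0 -0.03 0" --pt "0 0 -0.05 0" --pt "0 0 -0.07 0" --pt "0 0 -0.09 0" --pt "0 0 -0.09 0" --pt "0 0 -0.09 0"

```text
clock: 53.62
position: [0.4138, -0.1915, 0.1135]
ee_rot: [-2.122, -2.316, 0.0]
force: [-0.2, -0.2, -0.9]
width: 0.673
gripper_force: 8.0
```

>>> jog_arm --pt "0 0 0 0" --pt "0 0 0 0" --pt "0 0 0 0" --pt "0 0 0 0" --newtons 4.3

```text
clock: 54.12
position: [0.414, -0.1917, 0.1138]
ee_rot: [-2.123, -2.316, 0.0]
force: [0.0, -0.3, -2.2]
width: 0.673
gripper_force: 4.3
```

```bash
python3 -c "
from h import *
plan();prof();tilt()"
```

```text
now [ 0.414  -0.1917  0.1138] 95.0 tz [-0.  0. -1.] t 54.12 w 0.0618 gf 4.3 q7 0.64
n 665 zmin 0.006
0.04 37 y [-0.245  -0.2426 -0.2397] x 0.388 0.44
0.055 135 y [-0.2428 -0.2359 -0.2291] x 0.388 0.44
0.07 142 y [-0.2321 -0.2252 -0.2183] x 0.388 0.44
0.085 138 y [-0.2212 -0.2144 -0.2078] x 0.388 0.44
0.1 164 y [-0.2104 -0.2029 -0.1875] x 0.389 0.44
dy/dz deg 30.9
pts 271 c [ 0.413 -0.234  0.065] n [ 0.05 -0.83  0.56] tilt 55.9 min [ 0.387 -0.246  0.048] max [ 0.449 -0.219  0.087]
```

```bash
python3 -c "
from h import *
plan((.62,-.19,.12,90),(.62,-.009,.12,87.7))"
```

```text
now [ 0.4141 -0.1917  0.1139] 95.0 tz [-0. -0. -1.] t 54.23 w 0.0618 gf 4.3 q7 0.64
(0.62, -0.19, 0.12, 90) -> [-0.0162  0.2053 -0.0061] spin 0.087
(0.62, -0.009, 0.12, 87.7) -> [ 0.1642  0.221  -0.0061] spin 0.127
```

>>> jog_arm --pt "0 0 -0.006 0" --pt "0 0 -0.001 0" --pt "0 0 -0.008 0" --pt "0 0 -0.001 0" --pt "0 0 -0.008 0" --pt "0 0 -0.008 0" --newtons 3.6

```text
clock: 54.98
position: [0.4144, -0.1919, 0.1224]
ee_rot: [2.122, 2.315, 0.001]
force: [0.4, -0.8, -1.2]
width: 0.671
gripper_force: 3.6
```

```bash
python3 -c "
from h import *
plan((.62,-.17,.125,90),(.62,-.009,.125,87.7));prof()"
```

```text
now [ 0.4144 -0.1919  0.1224] 95.0 tz [ 0.001 -0.    -1.   ] t 54.98 w 0.0616 gf 3.6 q7 0.63
(0.62, -0.17, 0.125, 90) -> [ 0.0039  0.2067 -0.0025] spin 0.087
(0.62, -0.009, 0.125, 87.7) -> [ 0.1643  0.2207 -0.0025] spin 0.127
n 668 zmin 0.006
0.055 101 y [-0.2444 -0.2399 -0.2339] x 0.389 0.44
0.07 138 y [-0.2376 -0.2308 -0.2245] x 0.39 0.44
0.085 132 y [-0.2269 -0.2204 -0.2136] x 0.389 0.44
0.1 159 y [-0.2177 -0.2095 -0.2028] x 0.388 0.44
0.115 130 y [-0.2047 -0.1987 -0.1884] x 0.389 0.44
dy/dz deg 21.7
```

>>> jog_arm --pt "0 0.02 -0.004 0.03" --pt "0 0.055 -0.004 0.06" --pt "0 0.095 -0.004 0.087" --pt "0 0.135 -0.004 0.087" --pt "0.002 0.17 -0.004 0.1" --pt "0.006 0.195 -0.004 0.11" --pt "0.013 0.205 -0.004 0.127" --pt "0.024 0.209 -0.004 0.127" --pt "0.04 0.211 -0.004 0.127" --pt "0.062 0.213 -0.004 0.127" --pt "0.092 0.215 -0.004 0.127" --pt "0.128 0.218 -0.004 0.127" --pt "0.17 0.2207 -0.004 0.127" --pt "0.17 0.2207 -0.004 0.127" --pt "0.17 0.2207 0.003 0.127" --pt "0.17 0.2207 -0.004 0.127" --pt "0.17 0.2207 -0.004 0.127" --newtons 3.2

```text
clock: 57.15
position: [0.6196, -0.0044, 0.1267]
ee_rot: [2.267, 2.174, 0.001]
force: [-0.7, -0.6, -1.1]
width: 0.677
gripper_force: 3.2
```

```bash
python3 -c "
from h import *
plan((.62,-.009,.0925,87.7));prof()"
```

```text
now [ 0.6196 -0.0044  0.1267] 87.6 tz [ 0.001 -0.    -1.   ] t 57.15 w 0.0621 gf 3.2 q7 0.15
(0.62, -0.009, 0.0925, 87.7) -> [-0.0046  0.0006  0.0342] spin -0.002
n 697 zmin 0.006
0.01 16 y [0.0428 0.0444 0.0469] x 0.634 0.645
0.025 18 y [0.043  0.0457 0.0467] x 0.633 0.645
0.04 60 y [-0.0281 -0.0252  0.0437] x 0.594 0.644
0.055 84 y [-0.0265 -0.0236 -0.0205] x 0.594 0.645
0.07 87 y [-0.0241 -0.0212 -0.0179] x 0.594 0.645
0.085 111 y [-0.0206 -0.0179  0.0594] x 0.594 0.645
0.1 98 y [-0.0183 -0.0151 -0.0122] x 0.594 0.645
0.115 199 y [-0.0148 -0.0065  0.0128] x 0.594 0.645
dy/dz deg -18.3
```

>>> jog_arm --pt "-0.004 0 0.01 0" --pt "-0.005 0 0.02 0" --pt "-0.005 0 0.028 0" --pt "-0.005 0 0.034 0" --pt "-0.005 0 0.036 0" --pt "-0.005 0 0.038 0" --pt "-0.005 0 0.0395 0" --pt "-0.005 0 0.0395 0" --newtons 4

```text
clock: 58.2
position: [0.619, -0.0083, 0.0868]
ee_rot: [2.266, 2.176, 0.0]
force: [-2.2, 0.7, 4.7]
width: 0.675
gripper_force: 4.0
```

>>> jog_arm --pt "-0.003 0 0 0" --pt "-0.006 0 0 0" --pt "-0.009 0 0 0" --pt "-0.012 0 0 0" --pt "-0.015 0 0.002 0" --pt "-0.015 0 0.002 0"

```text
clock: 58.95
position: [0.6184, -0.024, 0.0845]
ee_rot: [2.266, 2.175, -0.0]
force: [-0.9, 0.3, 3.4]
width: 0.675
gripper_force: 4.0
```

```bash
python3 -c "
from h import *
plan();prof()"
```

```text
now [ 0.6184 -0.024   0.0845] 87.7 tz [ 0. -0. -1.] t 58.95 w 0.062 gf 4.0 q7 0.21
n 534 zmin 0.006
0.01 69 y [-0.041  -0.0377 -0.0338] x 0.593 0.644
0.025 71 y [-0.0399 -0.0366 -0.0337] x 0.594 0.644
0.04 68 y [-0.0379 -0.0356 -0.0328] x 0.593 0.644
0.055 85 y [-0.0374 -0.0345  0.0457] x 0.593 0.643
0.07 91 y [-0.0357 -0.0329  0.0448] x 0.594 0.643
dy/dz deg 12.9
```

>>> jog_arm --pt "-0.003 0 0.001 0" --pt "-0.004 0 0.001 0" --pt "-0.004 0 0.001 0"

```text
clock: 59.38
position: [0.6183, -0.0272, 0.0833]
ee_rot: [2.265, 2.176, 0.0]
force: [-0.9, -1.0, 1.2]
width: 0.672
gripper_force: 4.0
```

>>> jog_arm --pt "0 0 0 0" --pt "0 0 0 0" --pt "0 0 0 0" --pt "0 0 -0.03 0" --pt "0 0 -0.07 0" --pt "0 0 -0.11 0" --pt "-0.06 0 -0.13 0" --pt "-0.12 0 -0.13 0" --pt "-0.16 0 -0.13 0" --pt "-0.16 0 -0.13 0" --pt "-0.16 0 -0.13 0" --hand 0.08

```text
clock: 60.75
position: [0.6119, -0.1863, 0.2132]
ee_rot: [-2.265, -2.176, -0.001]
force: [0.8, 0.4, 0.7]
width: 0.874
gripper_force: 0.0
```

```bash
python3 -c "
from h import *
stand();lev()
im=cam('top'); save(im,'t5.png',s=1.42)
plan(dl(.05,0,.215),dl(.05,0,.142))"
```

```text
scene stand (array([0.6238, 0.1425]), array([0.0371, 0.0625]), 85.1, 299, np.float64(0.0878))
scene stand (array([0.6205, 0.0582]), array([0.0344, 0.0639]), 86.6, 321, np.float64(0.0881))
scene stand (array([ 0.6423, -0.026 ]), array([0.0344, 0.0144]), 89.1, 87, np.float64(0.0872))
top stand (array([0.6242, 0.1427]), array([0.0306, 0.0624]), 87.2, 340, np.float64(0.0899))
top stand (array([0.6217, 0.0588]), array([0.0304, 0.062 ]), 87.7, 335, np.float64(0.09))
top stand (array([ 0.6182, -0.0254]), array([0.0298, 0.0616]), 87.9, 326, np.float64(0.0899))
scene lever th [0.56771972] 0.0014442604447850753 223 tab 47
top lever th [0.58379292] 0.0002238367409511962 166 tab 0
tab [nan nan nan] th nan
now [ 0.6121 -0.1857  0.2133] 87.8 tz [-0.  0. -1.] t 61.0 w 0.0798 gf 0.0 q7 0.41
(np.float64(0.5753657238612229), np.float64(-0.3843380901436184), 0.215, np.float64(4.2)) -> [-0.1999 -0.0292 -0.0018] spin 1.459
(np.float64(0.5753657238612229), np.float64(-0.3843380901436184), 0.142, np.float64(4.2)) -> [-0.2    -0.0291  0.0712] spin 1.459h.py:61: RuntimeWarning: Mean of empty slice.
  im=cam(n); w=world(im); m=tabpx(im,w); pt.append((im,*np.argwhere(m).mean(0)[::-1]))
  ret = um.true_divide(
```

View pics/t5.png

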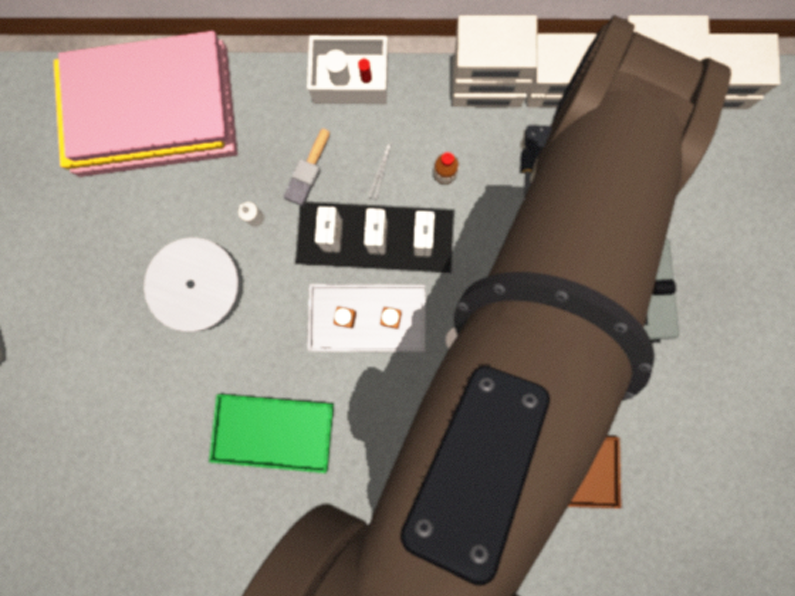

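All three boxes stand on the mat (328,228; 375,230; 424,232), and both jars are in the tray (343,317; 390,317). The lever is still at the pointer. Now I swing it home.

>>> jog_arm --pt "-0.05 0 0 0.18" --pt "-0.1 0 0 0.36" --pt "-0.15 -0.01 0 0.54" --pt "-0.2 -0.029 0 0.72" --pt "-0.2 -0.029 0 0.9" --pt "-0.2 -0.029 0 1.08" --pt "-0.2 -0.029 0 1.26" --pt "-0.2 -0.029 0 1.459" --pt "-0.2 -0.029 0 1.459" --pt "-0.2 -0.029 0 1.459" --pt "-0.2 -0.029 0 1.459" --hand 0

```text
clock: 62.38
position: [0.5749, -0.3856, 0.2135]
ee_rot: [-3.139, -0.117, -0.0]
force: [-0.3, -0.2, -0.8]
width: 0.003
gripper_force: 0.0
```

```bash
python3 -c "
from h import *
plan(dl(.05,0,.142),dl(.02,0,.142),dl(-.037,0,.142))"
```

```text
now [ 0.5749 -0.3856  0.2135] 4.3 tz [ 0.  0. -1.] t 62.38 w 0.0003 gf 0.0 q7 -0.53
(np.float64(0.5753657238612229), np.float64(-0.3843380901436184), 0.142, np.float64(4.2)) -> [ 0.0005 -0.0012  0.0715] spin 0.001
(np.float64(0.5454462895444891), np.float64(-0.3865352360574474), 0.142, np.float64(4.2)) -> [-0.0295 -0.0013  0.0715] spin 0.001
(np.float64(0.488599364342695), np.float64(-0.3907098132937224), 0.142, np.float64(4.2)) -> [-0.0865 -0.0013  0.0715] spin 0.001
```

>>> jog_arm --pt "0 -0.001 0.04 0" --pt "0 -0.001 0.0715 0" --pt "0 -0.001 0.0715 0" --pt "-0.02 -0.001 0.0715 0" --pt "-0.03 -0.001 0.0715 0" --pt "-0.037 -0.001 0.0715 0" --pt "-0.044 -0.001 0.0715 0" --pt "-0.051 -0.001 0.0715 0" --pt "-0.058 -0.001 0.0715 0" --pt "-0.065 -0.001 0.0715 0" --pt "-0.072 -0.001 0.0715 0" --pt "-0.079 -0.001 0.0715 0" --pt "-0.083 -0.001 0.0715 0" --pt "-0.086 -0.001 0.0715 0" --pt "-0.086 -0.001 0.0715 0"

```text
clock: 64.25
position: [0.4886, -0.391, 0.1419]
ee_rot: [-3.139, -0.112, 0.0]
force: [0.1, 0.2, -0.1]
width: 0.003
gripper_force: 0.1
```

>>> jog_arm --pt "-0.001 0 0 0" --pt "-0.002 0 0 0" --pt "-0.003 0 0 0" --pt "-0.003 0 0 0"

```text
clock: 64.75
position: [0.4874, -0.3909, 0.1421]
ee_rot: [3.139, 0.114, 0.003]
force: [7.5, -0.2, -1.6]
width: 0.005
gripper_force: 2.5
```

>>> jog_arm --pt "0.01 0 0 0" --pt "0.03 0 0 0" --pt "0.04 0 -0.05 0" --pt "0.04 0 -0.1 0" --pt "0.04 -0.06 -0.1 0" --pt "0.04 -0.12 -0.1 0" --pt "0.04 -0.18 -0.1 0" --pt "0.04 -0.24 -0.1 0" --pt "0.04 -0.24 -0.1 0" --pt "0.04 -0.24 -0.1 0"

```text
clock: 66.0
position: [0.5088, -0.1491, 0.2421]
ee_rot: [3.139, 0.114, -0.0]
force: [-0.3, -0.2, -0.1]
width: 0.003
gripper_force: 0.0
```

```bash
python3 -c "
from h import *
stand();lev();plan()
im=cam('scene'); save(im,'s9.png',s=1.42)
w=world(im);z=w[...,2];reg=(abs(w[...,0]-.471)<.07)&(abs(w[...,1]-.0755)<.11)
for b in blobs(reg&(z>.035)&(z<.115),20): print('tray jar',rect(w,b),np.nanmax(z[b]))
"
```

```text
scene stand (array([0.6239, 0.1436]), array([0.0336, 0.0628]), 87.7, 299, np.float64(0.0879))
scene stand (array([0.6204, 0.0597]), array([0.0343, 0.064 ]), 85.1, 318, np.float64(0.0881))
scene stand (array([ 0.6183, -0.0256]), array([0.0325, 0.0631]), 87.4, 339, np.float64(0.0884))
top stand (array([0.6236, 0.1425]), array([0.0301, 0.0614]), 87.9, 342, np.float64(0.0899))
top stand (array([0.6218, 0.0588]), array([0.0303, 0.0628]), 87.5, 333, np.float64(0.09))
top stand (array([ 0.6185, -0.0255]), array([0.0298, 0.0617]), 87.9, 325, np.float64(0.0901))
scene lever th [-0.016753] 0.00039288259689184335 183 tab 46
top lever th [0.00774119] 0.00037864575233411546 183 tab 7
tab [-0.02199115  0.0180256   0.14096314] th 0.38477950097443503
now [ 0.5084 -0.1508  0.2421] 3.9 tz [ 0.    -0.001 -1.   ] t 66.2 w 0.0004 gf 0.0 q7 -0.89
tray jar (array([0.4696, 0.1123]), array([0.0362, 0.037 ]), 77.4, 183, np.float64(0.0513)) 0.07107703641411246
tray jar (array([0.4711, 0.0296]), array([0.0369, 0.0351]), 77.8, 198, np.float64(0.0508)) 0.06940841457258991
```

View pics/s9.png

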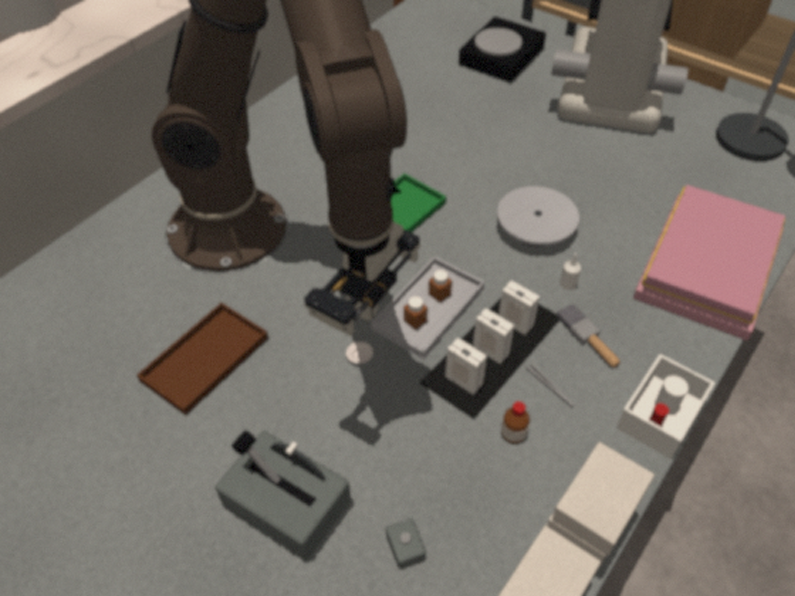

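The lever is fully home with its knob at (243,441). The boxes stand on the mat (465,367; 493,336; 519,307), the jars are in the tray (415,312; 440,284), and the other bench things have not moved.

```bash
python3 -c "
from cell import arm
print(arm.sign_off())"
```

```text
the job is handed in; nothing more can be done
None
```

The job is handed in at about 66 s on the robot's clock: the lever was left at the cool-down pointer, both jars were stood in the tray and all three boxes on edge on the mat, then the lever was swung fully home to off; the last camera check showed everything in place.

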